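# Put the nail-care tools away in the lockable case

## Task

Put the washed nail-care tools away in their case: slide the safety tab aside, then lift the hasp right up and open the lid. Lay every nail tool on the counter (clippers, tweezers, file: as many as there are today) level across both raised rails of the rack, side by side and let go, then shut the lid, fold the hasp down over it and slide the safety tab fully home again. Leave the other things on the counter where they are.

Things in the scene. Friction and masses are not known exactly. Their poses are not given: they have to be found in the camera images.
- case: white nail-care case fixed to the counter, 126 x 250 mm (its x, y), walls 5 mm thick and 70 mm high, inside 116 x 240 mm. Origin: centre of its underside. Its front faces its own -x (towards the robot), where the latch is; its lid is hinged along the rear (+x) top edge and has a clear window.
- rack (a point): centre of the rack in the case, at the height of the rail tops (38 mm above the counter); axes as the case. The rack is two steel rails running the whole inside width along y, each 6 mm wide, at x = -25 and +25 mm; 33 mm deep empty space beside and between them. The tools fit across them (long side along x).
- tab (a joint): safety tab: a small dark bolt that slides sideways over the hasp. m; 0 = home, locked over the hasp (starts 0 to 0.003); slides along the case's -y to 0.022 = fully released (clear of the hasp beyond 0.018). Stiff (about 1.5 N), stays where left. While home it blocks the hasp after a few hundredths of a rad.
- tab_thumb (a point): middle of the upright black thumb-piece of the safety tab: 10 mm (case x) by 14 mm (case y), 26 mm of it stand free above the bolt, this point is 13 mm below its top. Moves with the tab.
- hasp (a joint): main latch: a steel hasp arm that folds from the front over the lid's front edge. rad; 0 = folded down on the lid, latched; grows as its free end is lifted up and back towards the front (robot side), to 2.0. Turns about an axis along the case's y through point hasp_pivot; stiff (about 0.08 N m), stays where left. While down it lies over the lid: lift it clear before raising the lid.
- hasp_pivot (a point): hinge point of the hasp, fixed, in the bracket on the case front, 95 mm before the case's centre, 83.5 mm above the counter.
- hasp_pull (a point): grip point on the upright pull at the free end of the hasp: pull 12 mm (case x) by 14 mm (case y), rising 35 mm above the hasp arm; this point is 12 mm below its top. At hasp = 0 it is 44 mm (case +x) behind and 26.5 mm above the pivot; it turns with the hasp. The hasp arm itself is 14 mm wide (case y), 7 mm thick.
- lid (a joint): lid of the case. rad; 0 = shut, grows as the front edge rises, to 1.75 (leaning past upright). Turns about the case's y through point lid_hinge. Stiff hinge (0.16 N m), stays where left.
- lid_hinge (a point): middle of the lid's hinge line at the rear top edge, fixed, 63 mm behind the case's centre, 70.5 mm above the counter.
- lid_handle (a point): grip point on the lid's grey upright handle: 24 mm (case x) by 12 mm (case y) and 38 mm tall on the 8 mm thick lid, this point 8 mm below its top. At lid = 0 it is 105 mm (case -x) before, 85 mm (case +y) beside and 38 mm above lid_hinge; turns with the lid.
- clipper_mid (a point): centre (half-way up) of the small chrome nail clipper with folded lever: a bar 82 mm long (its x), 14 mm wide (y), 12 mm high (z). Lies flat on the counter. May be absent (None).
- toe_clipper_mid (a point): centre (half-way up) of the larger chrome toenail clipper with folded lever: a bar 98 mm long (its x), 18 mm wide (y), 14 mm high (z). Lies flat on the counter. May be absent (None).
- tweezers_mid (a point): centre (half-way up) of the steel tweezers, lying flat: a bar 100 mm long (its x), 12 mm wide (y), 9 mm high (z). Lies flat on the counter. May be absent (None).
- file_mid (a point): centre (half-way up) of the steel nail file with a black plastic handle: a bar 100 mm long (its x), 16 mm wide (y), 9 mm high (z). Lies flat on the counter. May be absent (None).
- denture_cup: lidded aqua denture cup, 90 mm across, 78 mm tall; origin at the centre of its underside. Not part of the job, leave it alone.
- tray: small stainless tray with raised rim, 90 x 170 x 14 mm, empty; origin at the centre of its underside. Not part of the job, leave it alone.
- hairbrush: brown hairbrush, 200 mm long (along its x), head 52 mm wide, 34 mm high, lying among the tools; origin at the centre of its underside. Not part of the job, leave it alone.
- soap_dish: white soap dish with a bar of soap, 90 x 120 x 36 mm; origin at the centre of its underside. Not part of the job, leave it alone.
- mouthwash: blue mouthwash bottle, 70 mm across, 170 mm tall; origin at the centre of its underside. Not part of the job, leave it alone.
- tumbler: glass tumbler, 72 mm across, 95 mm tall; origin at the centre of its underside. Not part of the job, leave it alone.

How it is judged:
By the outcome, as a careful person would: the job done as asked, in the order asked, and still so for the second after the job is handed in, with the robot touching nothing.
Of clipper, toe_clipper, tweezers, file only 2 to 4 are there at a start; the rules pass over those that are not, and their reading is None.
At some moment in a run one of clipper, toe_clipper, tweezers, file may be knocked a few centimetres aside while the robot is not near it.
It also fails if it takes over 210 s, if anything falls off the work surface, if the arm or the gripper's body presses on something with over 40 N, if the wrist force passes 120 N, or if a joint passes its speed limit or range.

## Robot

A 7-joint arm with a two-finger parallel gripper is mounted at the origin on the work surface. World frame = base frame: x ahead of the robot, y to its left, z up, the work surface at z = 0. Lengths are in mm, angles in rad, forces in N, time in s.
With the tool pointing down it reaches from about 350 to 900 mm from the base axis. Payload 19.9 kg.
Tool frame: the origin (TCP) lies on the centre line of the jaws, within the pads' length; the fingertips stand 22 mm ahead of it and the grasp point (between the pads) lies 3 mm ahead of it (robot.tips_ahead is the distance from the TCP to the fingertips, in mm); z points along the fingers, y is the line along which they close (so a half turn about z gives the same grasp; the last joint's range is limited). The gripper opens to 94 mm and grips with 3 to 60 N. Pads are 16 mm wide; open, the fingers measure 119 mm over their backs; the gripper's body (75 mm by 177 mm) begins 78 mm behind the grasp point.
Start: joints at [-1.278, 0.417, -0.01, 1.614, 0.005, 1.111, -0.053], TCP at [205.352, 590.281, 227.425] pointing down, gripper open.
Joint ranges: [-2.81, 2.81], [-0.39, 2.02], [-1.27, 1.25], [0.06, 2.57], [-1.19, 4.33], [0.19, 2], [-2.82, 2.82]. Speed limits (rad/s): [1.89, 1.89, 2.39, 2.39, 3.01, 3.01, 3.01].

## Interface

Orientations are given as a unit quaternion [x, y, z, w].
In Python, from cell import robot gives the robot as it stands.
- The arm moves only by the shell command python3 -m inch 'ROWS' [FORCE]. ROWS is JSON, a list of rows, each an object of numbers: "hand": the finger opening in cm, from 0 to 9.4; "dx", "dy", "dz": the shift along the world's x, y, z in cm; "twist": the turn about the world's z in degrees. A call has 1 to 12 rows; each row shifts and turns the commanded pose from where the row before left it; what a row does not reach is not made up. A row lasts 1/12 s, in which the tool goes at most 41.7 mm and 7.16 degrees, less where a joint would pass 70% of its speed; a pose out of reach is approached as far as the arm can. A call with a gripper value outside its range is refused whole. The fingers move at their own pace and stop on an object; FORCE is the grip in N (left out, the last holds). Time passes only in rows, so rows that do not move let the fingers close. It gives the time, the measured TCP pose, the force, the opening and the grip force at its end, in the units of the state.
- robot.sense(): the state, without advancing time (a new reading comes with each control period).
- robot.grab_frame(name): name is "side" or "top" or "wrist"; returns (picture, depth): 400x640x3 uint8, red, green, blue; 400x640 float32, mm along the optical axis (not along the pixel's ray), 0 where there is no reading.
- robot.camera_info(name): a dict with "vertical_fov" (degrees; the focal length in pixels is half the picture's height over the tangent of half this angle, whatever the lens; pixels are square), "cx", "cy" (the principal point, pixels), "T" (4x4, takes a point from camera to world coordinates); the wrist camera has in their place "T_tool_cam" (4x4, takes a point from camera to tool coordinates, whose origin is the TCP and whose axes are the flange's). Camera axes: x right, y down, z forward; pixel columns grow to the right and rows downward; lengths in mm; the calibration is good to about 2 mm. The wrist camera is an equidistant fisheye: a pixel r from the principal point sees the ray r / f radians off the axis. A picture is of the moment at which its call begins: read the wrist's pose just before it. camera_info takes no time and is no camera call.
- robot.hand_in(): hands the job in; it is judged then, once.
Trained networks look in the newest picture that a camera, given by its name, has taken for a name from the list of things; names that differ only in an ending like _2 or _b are one class to them, and where a whole thing is asked for, a point or a joint stands for the part that bears it (a point fixed in the world has none). Each returns a list of dicts, best first, with "score" (0 to 1); they miss things now and then, are a little off and sometimes report something else, mostly with a low value. They report only what shows in the picture. A call takes as long as a camera call.
- robot.cut_out(camera, target): "mask" (400x640 bool, what is visible of it) and "extent" ([left, top, width, height] in pixels, round what is visible of it).
The state is a dict: "t": time; "q": joint angles; "dq": joint speeds; "effort": joint torques, N m; "tool_pos": TCP position; "eef_rot": TCP orientation; "ft_force": force on the tool from outside, world axes, zero at the start; "torque": the same for the moment, N m; "finger_gap": opening from 0.0 (shut) to 1.0 (fully open); "finger_force": force on a finger pad.
Only numpy, scipy, OpenCV 4.12 (cv2) and the standard library are available. Lean on these libraries where they do the work, as an engineer would, in place of code of your own. Each camera call takes 0.05 s, during which the arm holds its last target. There are 200 camera calls.

## Working session

There is one attempt and no reset: what is moved stays moved. The work goes in short steps, Python scripts to look and compute and a shell command to move; the robot and the scene stay as the last step left them, time stands still between calls to the robot, and variables do not carry over. Pictures are saved under pics/ and viewed, at most 14 in all, crops included, and the job is handed in when it is done.

```bash
ls; mkdir -p pics; cat > h.py <<'E'
import numpy as np, cv2
from cell import robot
from scipy.spatial.transform import Rotation as R
def cloud(name,depth):
    i=robot.camera_info(name); h,w=depth.shape
    f=h/2/np.tan(np.radians(i["vertical_fov"])/2)
    v,u=np.mgrid[:h,:w]
    P=np.stack([(u-i["cx"])/f*depth,(v-i["cy"])/f*depth,depth],-1)
    T=np.array(i["T"]); return P@T[:3,:3].T+T[:3,3]
def save(n,img): cv2.imwrite(f"pics/{n}.png",cv2.cvtColor(img,cv2.COLOR_RGB2BGR))
E
python3 - <<'E'
from h import *
for c in("top","side"):
    img,d=robot.grab_frame(c); save(c+"0",img); P=cloud(c,d)
    np.save(c+"0.npy",P)
    print(c,np.array(robot.camera_info(c)["T"]).round(2).tolist())
    for n in ["case","tab_thumb","hasp_pull","lid_handle","clipper_mid","toe_clipper_mid","tweezers_mid","file_mid","hairbrush","tray","denture_cup","soap_dish","mouthwash","tumbler"]:
        for r in robot.cut_out(c,n)[:2]:
            m=r["mask"]&(d>0); p=P[m]
            if len(p)<5: continue
            z=np.percentile(p[:,2],[5,95]); 
            rc=cv2.minAreaRect(p[:,:2].astype(np.float32))
            print(n,round(r["score"],2),r["extent"],np.median(p,0).round(),z.round(),"rect",np.round(rc[0]),np.round(rc[1]),round(rc[2],1))
s=robot.sense();print(s)
E
```

```text
pics
top [[0.01, -0.98, 0.2, 312.91], [-1.0, -0.01, -0.01, 5.37], [0.01, -0.2, -0.98, 1484.86], [0.0, 0.0, 0.0, 1.0]]
case 0.94 [336.7, 187.1, 78.2, 59.3] [ 539. -210.   78.] [35. 87.] rect [ 536. -219.] [276. 203.] 79.7
tab_thumb 0.3 [167.5, 211.7, 40.0, 32.2] [482. 463.  19.] [ 9. 40.] rect [486. 467.] [121.  92.] 79.1
lid_handle 0.87 [340.7, 186.8, 73.0, 46.6] [ 554. -213.   78.] [73. 84.] rect [ 553. -211.] [248. 126.] 78.5
lid_handle 0.24 [316.9, 141.6, 45.1, 24.6] [776. -82.  35.] [29. 46.] rect [774. -85.] [176.  93.] 88.3
clipper_mid 0.59 [339.6, 187.2, 72.5, 60.7] [ 539. -209.   78.] [70. 88.] rect [ 528. -204.] [248. 178.] 78.2
tweezers_mid 0.51 [281.8, 205.3, 7.0, 13.4] [556. 114.   9.] [ 3. 15.] rect [563. 113.] [14. 57.] 64.7
file_mid 0.51 [220.9, 189.9, 12.6, 18.8] [589. 326.   9.] [ 2. 14.] rect [595. 325.] [16. 90.] 67.8
hairbrush 0.92 [248.7, 194.0, 15.4, 53.5] [549. 211.  34.] [26. 40.] rect [524. 211.] [199.  50.] 2.9
hairbrush 0.54 [431.2, 234.0, 27.1, 18.4] [ 444. -454.   48.] [ 4. 96.] rect [ 443. -452.] [65. 92.] 7.3
tray 0.96 [317.6, 139.6, 42.2, 25.7] [777. -
[... 2042 characters left out ...]
: 1.5, 'q': array([-1.27746001,  0.41742423, -0.01027987,  1.61357143,  0.00469821,
        1.11067814, -0.05301578]), 'dq': array([-0.00238637, -0.00028371,  0.00049693, -0.00107181,  0.00098759,
        0.00214107, -0.00062945]), 'effort': array([ 3.51952240e-04, -8.51012135e+01,  6.38002697e-01, -4.26279187e+01,
       -4.89231257e-02,  1.37341587e-02,  2.97874374e-05]), 'tool_pos': array([205.39177194, 590.28864621, 227.42207697]), 'eef_rot': array([ 1.66652948e-01,  9.86015615e-01, -3.08393466e-05,  1.75953824e-05]), 'ft_force': array([-0.03982735, -0.74517763,  0.29022708]), 'torque': array([-0.03278204, -0.02437604, -0.02734352]), 'finger_force': 0.0, 'finger_gap': 1.0010380717438285}
```

```bash
python3 - <<'E'
import cv2,numpy as np
a=cv2.imread("pics/top0.png")[130:270,150:480]; b=cv2.imread("pics/side0.png")
cv2.imwrite("pics/topc.png",cv2.resize(a,None,fx=2.42,fy=2.42,interpolation=cv2.INTER_CUBIC)); 
cv2.imwrite("pics/sidec.png",cv2.resize(b[140:400,150:550],None,fx=2,fy=2,interpolation=cv2.INTER_CUBIC))
E
```

```text
(no output)
```

View pics/topc.png

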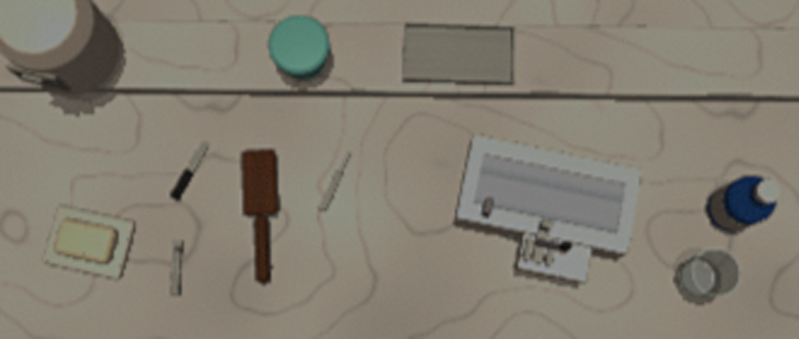

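View pics/sidec.png

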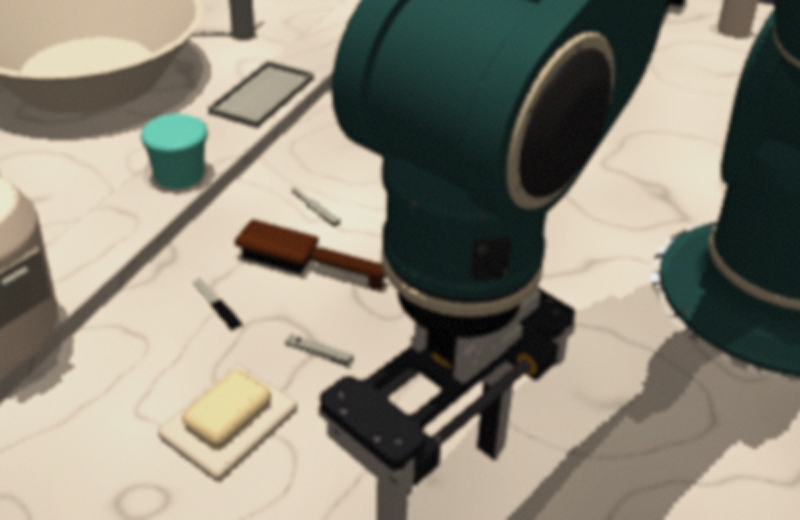

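Three tools are present: a file near (592,325), a clipper near (446,335) and tweezers near (568,110). The case is yawed about -11°. Its latch bracket is on the robot side, at topc px ~(555,255). I'll move over the case for a close wrist view.

```bash
python3 -m inch '[{"dx":1.25,"dy":-3.5,"dz":0.9},{"dx":1.25,"dy":-3.5,"dz":0.9},{"dx":1.25,"dy":-3.5,"dz":0.9},{"dx":1.25,"dy":-3.5,"dz":0.9},{"dx":1.25,"dy":-3.5,"dz":0.9},{"dx":1.25,"dy":-3.5,"dz":0.9},{"dx":1.25,"dy":-3.5,"dz":0.9},{"dx":1.25,"dy":-3.5,"dz":0.9},{"dx":1.25,"dy":-3.5,"dz":0.9},{"dx":1.25,"dy":-3.5,"dz":0.9},{"dx":1.25,"dy":-3.5,"dz":0.9}]'
python3 -m inch '[{"dx":1.1,"dy":-3.6,"twist":2},{"dx":1.1,"dy":-3.6,"twist":2},{"dx":1.1,"dy":-3.6,"twist":2},{"dx":1.1,"dy":-3.6,"twist":2},{"dx":1.1,"dy":-3.6},{"dx":1.1,"dy":-3.6},{"dx":1.1,"dy":-3.6},{"dx":1.1,"dy":-3.6},{"dx":1.1,"dy":-3.6},{"dx":1.1,"dy":-3.6},{"dx":0.4,"dy":-1.8},{}]'
cat >> h.py <<'E'
def wcloud(d,s):
    """world point per wrist pixel (equidistant fisheye)"""
    i=robot.camera_info("wrist"); h,w=d.shape
    f=h/2/np.tan(np.radians(i["vertical_fov"])/2)
    v,u=np.mgrid[:h,:w]; x=u-i["cx"]; y=v-i["cy"]; r=np.hypot(x,y)+1e-9
    t=np.tan(np.minimum(r/f,1.5)); P=np.stack([x/r*t*d,y/r*t*d,d],-1)
    T=np.array(i["T_tool_cam"]); P=P@T[:3,:3].T+T[:3,3]
    return R.from_quat(s["eef_rot"]).apply(P.reshape(-1,3)).reshape(P.shape)+s["tool_pos"]
def wrist(n):
    s=robot.sense(); img,d=robot.grab_frame("wrist"); save(n,img); P=wcloud(d,s); P[d<=0]=np.nan; np.save(n+".npy",P); return img,d,P,s
E
python3 - <<'E'
from h import *
i=robot.camera_info("wrist");print({k:np.round(v,2) for k,v in i.items()})
img,d,P,s=wrist("w1"); print(s["tool_pos"],s["eef_rot"],s["ft_force"])
for n in ["case","tab_thumb","hasp_pull","lid_handle"]:
  for r in robot.cut_out("wrist",n)[:2]:
    p=P[r["mask"]]; p=p[np.isfinite(p[:,0])]
    if len(p)<5: continue
    rc=cv2.minAreaRect(p[:,:2].astype(np.float32))
    print(n,round(r["score"],2),r["extent"],np.median(p,0).round(1),np.percentile(p[:,2],[5,95]).round(),np.round(rc[0],1),np.round(rc[1],1),round(rc[2],1))
E
```

```text
{'vertical_fov': np.float64(65.71), 'cx': np.float64(319.45), 'cy': np.float64(199.22), 'T_tool_cam': array([[   0.  ,   -0.97,   -0.24,   67.24],
       [   1.  ,    0.  ,    0.  ,    0.51],
       [  -0.  ,   -0.24,    0.97, -156.47],
       [   0.  ,    0.  ,    0.  ,    1.  ]])}
[205.39177194 590.28864621 227.42207697] [ 1.66652948e-01  9.86015615e-01 -3.08393466e-05  1.75953824e-05] [-0.03982735 -0.74517763  0.29022708]
case 0.58 [32.9, 381.4, 12.0, 15.1] [ 468.2 -261.4   72.8] [57. 87.] [357.7  18.9] [  48.8 1044.9] 19.2invalid input
invalid input
```

View pics/w1.png

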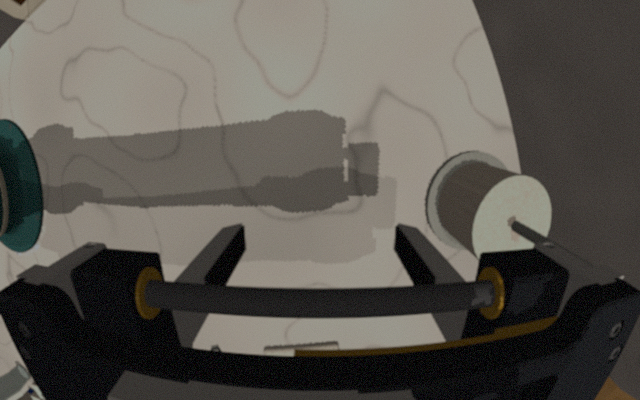

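The arm didn't move, because both calls were rejected as invalid. I'll retry with every key in each row. The picture shows bare counter and the fingers at (215–430, 240).

```bash
python3 -m inch '[{"hand":9.4,"dx":1.25,"dy":-3.5,"dz":0.9,"twist":0},{"hand":9.4,"dx":1.25,"dy":-3.5,"dz":0.9,"twist":0},{"hand":9.4,"dx":1.25,"dy":-3.5,"dz":0.9,"twist":0},{"hand":9.4,"dx":1.25,"dy":-3.5,"dz":0.9,"twist":0},{"hand":9.4,"dx":1.25,"dy":-3.5,"dz":0.9,"twist":0},{"hand":9.4,"dx":1.25,"dy":-3.5,"dz":0.9,"twist":0},{"hand":9.4,"dx":1.25,"dy":-3.5,"dz":0.9,"twist":0},{"hand":9.4,"dx":1.25,"dy":-3.5,"dz":0.9,"twist":0},{"hand":9.4,"dx":1.25,"dy":-3.5,"dz":0.9,"twist":0},{"hand":9.4,"dx":1.25,"dy":-3.5,"dz":0.9,"twist":0},{"hand":9.4,"dx":1.25,"dy":-3.5,"dz":0.9,"twist":0}]'

```

```text
t: 2.67
tool_pos: [343.0, 203.4, 327.0]
eef_rot: [0.167, 0.986, 0.0, 0.0]
ft_force: [1.1, 0.6, 0.3]
finger_gap: 1.0
finger_force: 0.0
```

```bash
python3 -m inch '[{"hand":9.4,"dx":1.1,"dy":-3.6,"dz":0,"twist":2},{"hand":9.4,"dx":1.1,"dy":-3.6,"dz":0,"twist":2},{"hand":9.4,"dx":1.1,"dy":-3.6,"dz":0,"twist":2},{"hand":9.4,"dx":1.1,"dy":-3.6,"dz":0,"twist":2},{"hand":9.4,"dx":1.1,"dy":-3.6,"dz":0,"twist":0},{"hand":9.4,"dx":1.1,"dy":-3.6,"dz":0,"twist":0},{"hand":9.4,"dx":1.1,"dy":-3.6,"dz":0,"twist":0},{"hand":9.4,"dx":1.1,"dy":-3.6,"dz":0,"twist":0},{"hand":9.4,"dx":1.1,"dy":-3.6,"dz":0,"twist":0},{"hand":9.4,"dx":1.1,"dy":-3.6,"dz":0,"twist":0},{"hand":9.4,"dx":0.4,"dy":-1.8,"dz":0,"twist":0},{"hand":9.4,"dx":0,"dy":0,"dz":0,"twist":0}]'
python3 - <<'E'
from h import *
img,d,P,s=wrist("w2"); print(s["tool_pos"],s["eef_rot"],s["ft_force"])
for n in ["case","tab_thumb","hasp_pull","lid_handle"]:
  for r in robot.cut_out("wrist",n)[:2]:
    p=P[r["mask"]]; p=p[np.isfinite(p[:,0])]
    if len(p)<5: continue
    rc=cv2.minAreaRect(p[:,:2].astype(np.float32))
    print(n,round(r["score"],2),r["extent"],np.median(p,0).round(1),np.percentile(p[:,2],[5,95]).round(),np.round(rc[0],1),np.round(rc[1],1),round(rc[2],1))
E
```

```text
t: 3.67
tool_pos: [456.8, -176.6, 326.5]
eef_rot: [0.1, 0.995, -0.001, 0.0]
ft_force: [1.1, 0.1, -0.2]
finger_gap: 1.003
finger_force: 0.0
[ 456.81281531 -176.59845735  326.47226946] [ 9.97700200e-02  9.95010009e-01 -1.01262376e-03  1.17232754e-05] [ 1.09498558  0.12543772 -0.19165265]
case 0.59 [220.1, 161.7, 179.9, 126.1] [ 530.7 -203.8   76.4] [49. 88.] [ 548.9 -210.7] [277.3 232.8] 84.2
case 0.42 [136.8, 234.7, 42.4, 40.5] [ 528.3 -466.6   36.9] [ 6. 66.] [ 535.7 -476. ] [68.5 29.9] 28.3
tab_thumb 0.7 [274.4, 195.7, 41.4, 14.4] [ 476.  -217.2   95.4] [ 92. 121.] [ 477.4 -213.8] [20.9 51.4] 4.4
tab_thumb 0.45 [562.4, 173.4, 19.8, 43.2] [585.1 326.5   5.9] [-0.  9.] [594.4 326.4] [ 27.2 100.5] 58.4
hasp_pull 0.89 [301.3, 177.9, 11.3, 50.9] [ 493.9 -197.7   87. ] [ 85. 122.] [ 482.7 -196.8] [15.8 59.2] 76.0
lid_handle 0.83 [219.3, 203.9, 178.0, 81.8] [ 553.2 -201.6   76.7] [75. 79.] [ 549.2 -213.4] [298.7 216.4] 81.6
lid_handle 0.16 [518.6, 114.2, 36.6, 110.1] [547.  202.8  31.5] [ 1. 34.] [533.5 225.7] [218.1  83.7] 4.9
```

View pics/w2.png

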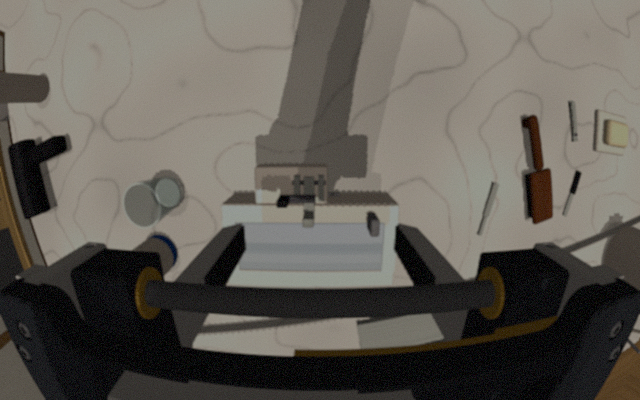

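```bash
python3 - <<'E'
from h import *
for n in ("w2","top0"):
    P=np.load(n+".npy").reshape(-1,3); P=P[np.isfinite(P[:,0])]
    P=P[(P[:,0]>420)&(P[:,0]<660)&(P[:,1]>-370)&(P[:,1]<-70)]
    L=P[(P[:,2]>72)&(P[:,2]<84)]
    best=None
    for a in np.radians(np.arange(-20,0,.25)):
        c,s_=np.cos(a),np.sin(a); X=L@np.array([c,s_,0]); Y=L@np.array([-s_,c,0])
        # side edges: robust extents
        ex=np.percentile(Y,[1,99]); fx=np.percentile(X,[2,98])
        A=(ex[1]-ex[0])*(fx[1]-fx[0])
        if best is None or A<best[0]: best=(A,np.degrees(a),ex,fx)
    print(n,len(L),np.median(L[:,2]).round(1),best)
    # handle
    T=P[P[:,2]>98]; 
    from scipy.cluster.hierarchy import fcluster,linkage
    k=fcluster(linkage(T[:,:2],'single'),9,'distance') 
    for j in set(k):
        q=T[k==j]
        if len(q)>3: print(len(q),q.mean(0).round(1),q.min(0).round(),q.max(0).round())
E
```

```text
w2 14002 76.4 (np.float64(39764.10062368001), np.float64(-13.75), array([-191.92442478,   47.02344715]), array([480.81338653, 647.22667284]))Traceback (most recent call last):
  File "<stdin>", line 17, in <module>
    y = distance.pdist(y, metric)
    return xpx.lazy_apply(_np_pdist, X, out,
           ~~~~~~~~~~~~~~^^^^^^^^^^^^^^^^^^^
                          # lazy_apply doesn't support Array kwargs
                          ^^^^^^^^^^^^^^^^^^^^^^^^^^^^^^^^^^^^^^^^^
    ...<4 lines>...
                          shape=((n * (n - 1)) // 2, ), dtype=X.dtype,
                          ^^^^^^^^^^^^^^^^^^^^^^^^^^^^^^^^^^^^^^^^^^^^
                          as_numpy=True, metric=metric, **kwargs)
                          ^^^^^^^^^^^^^^^^^^^^^^^^^^^^^^^^^^^^^^^
    out = wrapped(*args, **kwargs)
    out = func(*args_list, **kwargs)
    return pdist_fn(X, out=out, **kwargs)
numpy._core._exceptions._ArrayMemoryError: Unable to allocate 10.4 GiB for an array with shape (1399548871,) and data type float64
```

```bash
python3 -m inch '[{"hand":9.4,"dx":2,"dy":-0.6,"dz":-1.2,"twist":0},{"hand":9.4,"dx":2,"dy":-0.6,"dz":-1.2,"twist":0},{"hand":9.4,"dx":2,"dy":-0.6,"dz":-1.2,"twist":0},{"hand":9.4,"dx":2,"dy":-0.6,"dz":-1.2,"twist":0},{"hand":9.4,"dx":2,"dy":-0.6,"dz":-1.2,"twist":0},{"hand":9.4,"dx":0,"dy":0,"dz":0,"twist":0}]'
cat > look.py <<'E'
from h import *
import sys
n=sys.argv[1]; img,d,P,s=wrist(n)
Q=P.reshape(-1,3); Q=Q[np.isfinite(Q[:,0])]
Q=Q[(Q[:,0]>420)&(Q[:,0]<660)&(Q[:,1]>-370)&(Q[:,1]<-60)&(Q[:,2]<128)]
g=3.0/2 # height map 1.5 mm
H=np.zeros((200,240),np.float32)
i=((660-Q[:,0])/1.5).astype(int).clip(0,199); j=((-60-Q[:,1])/1.5).astype(int).clip(0,239)
np.maximum.at(H,(i,j),Q[:,2])
cv2.imwrite(f"pics/{n}_h.png",cv2.resize((H*2).clip(0,255).astype(np.uint8),None,fx=3,fy=3,interpolation=0)[:480])
L=((H>74)&(H<83)).astype(np.uint8)
nc,lab,st,c=cv2.connectedComponentsWithStats(((H>99)).astype(np.uint8))
for k in range(1,nc):
    if st[k,4]>6:
        ii,jj=np.where(lab==k); print("blob",st[k,4],"x",(660-1.5*np.percentile(ii,[0,50,100])).round(),"y",(-60-1.5*np.percentile(jj,[0,50,100])).round(),"z",H[lab==k].max().round(1),"mean",(660-1.5*ii.mean()-.75).round(1),(-60-1.5*jj.mean()-.75).round(1))
E
python3 look.py w3; cp pics/w3.png pics/a.png; python3 - <<'E'
import cv2,numpy as np
a=cv2.imread("pics/w3.png")[100:300,150:490]; b=cv2.imread("pics/w3_h.png")
a=cv2.resize(a,(480,282),interpolation=cv2.INTER_CUBIC); b=cv2.resize(b[60:],(480,280))
cv2.imwrite("pics/c3.png",np.vstack([a,b]))
E
```

```text
t: 4.42
tool_pos: [558.7, -201.4, 263.7]
eef_rot: [0.096, 0.995, -0.0, -0.001]
ft_force: [0.1, -0.1, 0.3]
finger_gap: 0.998
finger_force: 0.0
blob 140 x [543. 531. 518.] y [-112. -120. -128.] z 118.5 mean 530.1 -120.8
blob 80 x [512. 506. 498.] y [-194. -201. -207.] z 123.0 mean 504.5 -201.1
blob 74 x [482. 476. 470.] y [-219. -226. -234.] z 122.6 mean 474.7 -227.4
```

View pics/c3.png

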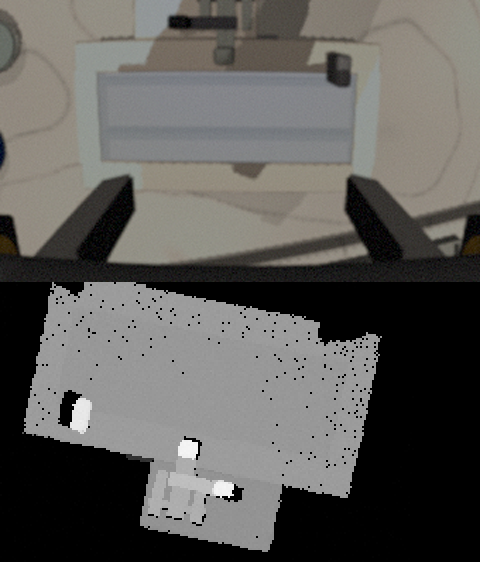

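The height map shows the handle blob at (530,-121), the hasp pull at (504.5,-201) and the thumb at (474.7,-227.4). They agree on case origin ≈(554.4,-212) and yaw ≈ -11.6°, and the heights match the spec. Next I'll grip the thumb across case y.

```bash
python3 - <<'E'
from h import *
P=np.load("w3.npy").reshape(-1,3); P=P[np.isfinite(P[:,0])]
L=P[(P[:,0]>420)&(P[:,0]<660)&(P[:,1]>-370)&(P[:,1]<-60)&(P[:,2]>74)&(P[:,2]<83)]
from scipy.optimize import minimize
a=np.radians(-11.6)
for a in np.radians([-11,-11.5,-12]):
    X=L@[np.cos(a),np.sin(a),0];Y=L@[-np.sin(a),np.cos(a),0]
    print(np.degrees(a),np.percentile(Y,[.5,99.5]),"front by y:",[np.percentile(X[abs(Y-y)<6],1).round(1) for y in(-200,-180,-50,-20,10)],[np.percentile(Y[abs(X-x)<6],[1,99]).round(1).tolist() for x in (540,560,580,600,620)])
c=np.array([554.4,-212.]);a=np.radians(-11.6);print(c@[np.cos(a),np.sin(a)],c@[-np.sin(a),np.cos(a)])
E
python3 -m inch '[{"hand":4,"dx":-2.8,"dy":-0.9,"dz":-1,"twist":0},{"hand":4,"dx":-2.8,"dy":-0.9,"dz":-1,"twist":0},{"hand":3.4,"dx":-2.8,"dy":-0.8,"dz":-1,"twist":0},{"hand":3.4,"dx":0,"dy":0,"dz":-2,"twist":0},{"hand":3.4,"dx":0,"dy":0,"dz":-2,"twist":0},{"hand":3.4,"dx":0,"dy":0,"dz":-2,"twist":0},{"hand":3.4,"dx":0,"dy":0,"dz":-2,"twist":0},{"hand":3.4,"dx":0,"dy":0,"dz":-2,"twist":0},{"hand":3.4,"dx":0,"dy":0,"dz":-1.1,"twist":0},{"hand":3.4,"dx":0,"dy":0,"dz":0,"twist":0}]'
```

```text
-11.0 [-225.26884456   21.32562912] front by y: [np.float64(521.1), np.float64(521.5), np.float64(523.0), np.float64(523.0), np.float64(523.8)] [[-223.3, 20.7], [-223.8, 20.2], [-224.5, 19.9], [-224.5, 19.7], [-224.6, 19.6]]
-11.5 [-220.27841508   26.33345518] front by y: [np.float64(523.4), np.float64(523.2), np.float64(523.5), np.float64(523.6), np.float64(523.9)] [[-218.8, 25.5], [-219.2, 25.0], [-219.3, 25.0], [-219.3, 25.2], [-219.2, 24.9]]
-12.000000000000002 [-215.20449306   31.35638007] front by y: [np.float64(525.2), np.float64(524.9), np.float64(524.0), np.float64(523.9), np.float64(523.8)] [[-213.6, 30.1], [-213.9, 29.9], [-214.0, 30.0], [-213.9, 30.4], [-213.6, 30.4]]
585.7050376608208 -96.19235343173813
t: 5.3
tool_pos: [472.0, -227.6, 124.3]
eef_rot: [0.097, 0.995, 0.0, -0.001]
ft_force: [-0.3, 0.0, -0.3]
finger_gap: 0.367
finger_force: 0.0
```

```bash
python3 -m inch '[{"hand":0.8,"dx":0,"dy":0,"dz":0,"twist":0},{"hand":0.8,"dx":0,"dy":0,"dz":0,"twist":0},{"hand":0.8,"dx":0,"dy":0,"dz":0,"twist":0},{"hand":0.8,"dx":0,"dy":0,"dz":0,"twist":0},{"hand":0.8,"dx":0,"dy":0,"dz":0,"twist":0},{"hand":0.8,"dx":0,"dy":0,"dz":0,"twist":0}]' 15
python3 -m inch '[{"hand":0.8,"dx":-0.11,"dy":-0.54,"dz":0,"twist":0},{"hand":0.8,"dx":-0.11,"dy":-0.54,"dz":0,"twist":0},{"hand":0.8,"dx":-0.11,"dy":-0.54,"dz":0,"twist":0},{"hand":0.8,"dx":-0.11,"dy":-0.54,"dz":0,"twist":0},{"hand":0.8,"dx":0,"dy":0,"dz":0,"twist":0}]'
```

```text
t: 5.8
tool_pos: [473.4, -228.9, 126.3]
eef_rot: [0.097, 0.995, 0.0, 0.001]
ft_force: [-0.7, 1.5, 9.7]
finger_gap: 0.147
finger_force: 15.0
t: 6.22
tool_pos: [469.5, -248.5, 126.1]
eef_rot: [0.097, 0.995, 0.002, 0.0]
ft_force: [-1.1, 13.5, 16.0]
finger_gap: 0.147
finger_force: 15.0
```

The tab travelled 20 mm to its end stop. I'll release it, rise and move over the hasp pull.

```bash
python3 -m inch '[{"hand":3,"dx":0,"dy":0,"dz":0,"twist":0},{"hand":3,"dx":0,"dy":0,"dz":0,"twist":0},{"hand":3,"dx":0,"dy":0,"dz":0.5,"twist":0},{"hand":3,"dx":0,"dy":0,"dz":2,"twist":0},{"hand":3,"dx":0,"dy":0,"dz":2,"twist":0},{"hand":3,"dx":0,"dy":0,"dz":1.5,"twist":0},{"hand":3,"dx":1.8,"dy":2.3,"dz":0,"twist":0},{"hand":3,"dx":1.7,"dy":2.3,"dz":0,"twist":0},{"hand":3,"dx":0,"dy":0,"dz":0,"twist":0}]'
```

```text
t: 6.97
tool_pos: [506.4, -200.1, 185.8]
eef_rot: [0.095, 0.995, 0.0, 0.001]
ft_force: [1.1, 1.3, -0.1]
finger_gap: 0.322
finger_force: 0.0
```

```bash
python3 look.py w4
```

```text
blob 136 x [543. 531. 518.] y [-112. -120. -128.] z 117.3 mean 529.6 -120.5
blob 84 x [512. 504. 498.] y [-194. -201. -207.] z 122.9 mean 503.6 -201.2
blob 76 x [477. 471. 465.] y [-238. -246. -254.] z 122.5 mean 470.1 -246.9
```

```bash
python3 -m inch '[{"hand":3,"dx":-0.2,"dy":-0.1,"dz":-2,"twist":0},{"hand":3,"dx":0,"dy":0,"dz":-2,"twist":0},{"hand":3,"dx":0,"dy":0,"dz":-2,"twist":0},{"hand":3,"dx":0,"dy":0,"dz":-1,"twist":0},{"hand":0.8,"dx":0,"dy":0,"dz":0,"twist":0},{"hand":0.8,"dx":0,"dy":0,"dz":0,"twist":0},{"hand":0.8,"dx":0,"dy":0,"dz":0,"twist":0},{"hand":0.8,"dx":0,"dy":0,"dz":0,"twist":0},{"hand":0.8,"dx":0,"dy":0,"dz":0,"twist":0}]' 15
python3 - <<'E'
import numpy as np
x=np.array([.980,-.200]); r=51.4;b=np.radians(31.06)
th=np.arange(0,2.01,.2); p=np.c_[r*np.cos(b+th)[:,None]*x, r*np.sin(b+th)]/10
print(np.diff(p,axis=0).round(2).tolist())
E
```

```text
t: 7.77
tool_pos: [501.6, -202.4, 115.8]
eef_rot: [0.096, 0.995, 0.002, -0.001]
ft_force: [0.8, 17.3, -7.1]
finger_gap: 0.149
finger_force: 15.0
[[-0.6, 0.12, 0.82], [-0.75, 0.15, 0.68], [-0.87, 0.18, 0.52], [-0.95, 0.19, 0.33], [-1.0, 0.2, 0.13], [-1.0, 0.2, -0.07], [-0.97, 0.2, -0.28], [-0.9, 0.18, -0.47], [-0.79, 0.16, -0.64], [-0.65, 0.13, -0.79]]
```

```bash
python3 -m inch '[{"hand":0.8,"dx":-0.6,"dy":0.22,"dz":0.82,"twist":0},{"hand":0.8,"dx":-0.75,"dy":0.15,"dz":0.68,"twist":0},{"hand":0.8,"dx":-0.87,"dy":0.18,"dz":0.52,"twist":0},{"hand":0.8,"dx":0,"dy":0,"dz":0,"twist":0}]'
```

```text
t: 8.1
tool_pos: [479.5, -197.7, 137.4]
eef_rot: [0.097, 0.995, 0.002, 0.001]
ft_force: [1.5, 13.2, 0.6]
finger_gap: 0.149
finger_force: 15.0
```

```bash
python3 -m inch '[{"hand":0.8,"dx":-0.95,"dy":0.19,"dz":0.33,"twist":0},{"hand":0.8,"dx":-1.0,"dy":0.2,"dz":0.13,"twist":0},{"hand":0.8,"dx":-1.0,"dy":0.2,"dz":-0.07,"twist":0},{"hand":0.8,"dx":-0.97,"dy":0.2,"dz":-0.28,"twist":0},{"hand":0.8,"dx":-0.9,"dy":0.18,"dz":-0.47,"twist":0},{"hand":0.8,"dx":-0.79,"dy":0.16,"dz":-0.64,"twist":0},{"hand":0.8,"dx":-0.55,"dy":0.13,"dz":-0.65,"twist":0},{"hand":0.8,"dx":0,"dy":0,"dz":0,"twist":0}]'
```

```text
t: 8.77
tool_pos: [417.3, -185.3, 119.5]
eef_rot: [0.097, 0.995, 0.002, 0.0]
ft_force: [2.3, 14.5, 1.7]
finger_gap: 0.145
finger_force: 15.0
```

```bash
python3 -m inch '[{"hand":3,"dx":0,"dy":0,"dz":0,"twist":0},{"hand":3,"dx":0,"dy":0,"dz":0,"twist":0},{"hand":3,"dx":0,"dy":0,"dz":2,"twist":0},{"hand":3,"dx":0,"dy":0,"dz":2.5,"twist":0},{"hand":3,"dx":0,"dy":0,"dz":2.5,"twist":0},{"hand":3,"dx":2.8,"dy":1.6,"dz":0,"twist":0},{"hand":3,"dx":2.8,"dy":1.6,"dz":0,"twist":0},{"hand":3,"dx":2.8,"dy":1.6,"dz":0,"twist":0},{"hand":3,"dx":2.8,"dy":1.6,"dz":0,"twist":0},{"hand":3,"dx":0,"dy":0,"dz":0,"twist":0}]' 20; python3 look.py w5
python3 - <<'E'
import numpy as np
x=np.array([.980,-.200]); r=111.7;b=np.radians(19.9)
th=np.linspace(0,1.72,13); p=np.c_[-r*np.cos(b+th)[:,None]*x, r*np.sin(b+th)]/10
print(np.diff(p,axis=0).round(2).tolist())
E
```

```text
t: 9.6
tool_pos: [534.2, -119.9, 189.8]
eef_rot: [0.095, 0.995, -0.0, 0.001]
ft_force: [0.1, 0.7, -0.7]
finger_gap: 0.319
finger_force: 0.0
blob 142 x [543. 531. 518.] y [-111. -119. -128.] z 117.2 mean 529.7 -120.0
blob 73 x [477. 471. 465.] y [-238. -246. -254.] z 122.2 mean 470.0 -246.2
blob 43 x [466. 448. 426.] y [-177. -182. -186.] z 128.0 mean 446.1 -182.5
[[0.64, -0.13, 1.46], [0.84, -0.17, 1.35], [1.02, -0.21, 1.22], [1.18, -0.24, 1.06], [1.31, -0.27, 0.87], [1.42, -0.29, 0.67], [1.5, -0.31, 0.46], [1.55, -0.32, 0.24], [1.57, -0.32, 0.01], [1.55, -0.32, -0.22], [1.51, -0.31, -0.44], [1.43, -0.29, -0.66]]
```

```bash
python3 -m inch '[{"hand":3,"dx":-0.3,"dy":0,"dz":-2,"twist":0},{"hand":3,"dx":0,"dy":0,"dz":-2,"twist":0},{"hand":3,"dx":0,"dy":0,"dz":-2,"twist":0},{"hand":3,"dx":0,"dy":0,"dz":-1.7,"twist":0},{"hand":0.6,"dx":0,"dy":0,"dz":0,"twist":0},{"hand":0.6,"dx":0,"dy":0,"dz":0,"twist":0},{"hand":0.6,"dx":0,"dy":0,"dz":0,"twist":0},{"hand":0.6,"dx":0,"dy":0,"dz":0,"twist":0},{"hand":0.6,"dx":0,"dy":0,"dz":0,"twist":0},{"hand":0.6,"dx":0,"dy":0,"dz":0,"twist":0}]' 20
python3 -m inch '[{"hand":0.6,"dx":0.64,"dy":-0.13,"dz":1.46,"twist":0},{"hand":0.6,"dx":0.84,"dy":-0.17,"dz":1.35,"twist":0},{"hand":0.6,"dx":1.02,"dy":-0.21,"dz":1.22,"twist":0},{"hand":0.6,"dx":0,"dy":0,"dz":0,"twist":0}]'
```

```text
t: 10.48
tool_pos: [527.0, -120.2, 113.3]
eef_rot: [0.096, 0.995, 0.002, -0.0]
ft_force: [0.7, 18.9, -2.8]
finger_gap: 0.13
finger_force: 20.0
t: 10.82
tool_pos: [554.1, -125.7, 156.0]
eef_rot: [0.096, 0.995, 0.002, 0.002]
ft_force: [-3.3, 20.1, 10.8]
finger_gap: 0.122
finger_force: 20.0
```

```bash
python3 -m inch '[{"hand":0.6,"dx":1.18,"dy":-0.14,"dz":1.06,"twist":0},{"hand":0.6,"dx":1.31,"dy":-0.27,"dz":0.87,"twist":0},{"hand":0.6,"dx":1.42,"dy":-0.29,"dz":0.67,"twist":0},{"hand":0.6,"dx":1.5,"dy":-0.31,"dz":0.46,"twist":0},{"hand":0.6,"dx":1.55,"dy":-0.32,"dz":0.24,"twist":0},{"hand":0.6,"dx":1.57,"dy":-0.32,"dz":0.01,"twist":0},{"hand":0.6,"dx":1.55,"dy":-0.32,"dz":-0.22,"twist":0},{"hand":0.6,"dx":1.51,"dy":-0.31,"dz":-0.44,"twist":0},{"hand":0.6,"dx":1.43,"dy":-0.29,"dz":-0.5,"twist":0},{"hand":0.6,"dx":0,"dy":0,"dz":0,"twist":0}]'
```

```text
t: 11.65
tool_pos: [684.9, -152.4, 175.8]
eef_rot: [0.096, 0.995, 0.001, 0.002]
ft_force: [5.4, 13.7, 5.5]
finger_gap: 0.125
finger_force: 20.0
```

```bash
python3 -m inch '[{"hand":3,"dx":0,"dy":0,"dz":0,"twist":0},{"hand":3,"dx":0,"dy":0,"dz":0,"twist":0},{"hand":3,"dx":0,"dy":0,"dz":1.5,"twist":0},{"hand":3,"dx":0,"dy":0,"dz":3,"twist":0},{"hand":3,"dx":0,"dy":0,"dz":3,"twist":0},{"hand":3,"dx":-1.7,"dy":3.7,"dz":0,"twist":0},{"hand":3,"dx":-1.7,"dy":3.7,"dz":0,"twist":0},{"hand":3,"dx":-1.7,"dy":3.7,"dz":0,"twist":0},{"hand":3,"dx":-1.7,"dy":3.7,"dz":0,"twist":0},{"hand":3,"dx":-1.7,"dy":3.7,"dz":0,"twist":0},{"hand":3,"dx":-1.7,"dy":3.7,"dz":0,"twist":0},{"hand":3,"dx":-1.7,"dy":3.7,"dz":0,"twist":0}]' 20
cat > tools.py <<'E'
from h import *
import sys
n=sys.argv[1]; img,d,P,s=wrist(n); print(s["tool_pos"].round(1),s["eef_rot"].round(3),s["finger_gap"].round(2))
for t in sys.argv[2:]:
  for r in robot.cut_out("wrist",t)[:2]:
    p=P[r["mask"]]; p=p[np.isfinite(p[:,0])]
    if len(p)<8: print(t,"few",r["extent"]); continue
    z=np.percentile(p[:,2],[5,50,90]); p=p[p[:,2]>z[2]-5]
    rc=cv2.minAreaRect(p[:,:2].astype(np.float32)); b=cv2.boxPoints(rc); e=[b[1]-b[0],b[2]-b[1]]; e=max(e,key=np.linalg.norm)
    print(t,round(r["score"],2),np.round(r["extent"]),"z",z.round(1),"c",np.round(rc[0],1),"size",np.round(rc[1],1),"long axis deg",np.degrees(np.arctan2(e[1],e[0])).round(1)%180)
E
python3 tools.py w6 tweezers_mid toe_clipper_mid clipper_mid file_mid
```

```text
t: 12.65
tool_pos: [561.8, 105.8, 250.8]
eef_rot: [0.098, 0.995, 0.0, 0.001]
ft_force: [1.0, 0.8, -0.0]
finger_gap: 0.323
finger_force: 0.0Traceback (most recent call last):
  File "tools.py", line 3, in <module>
    n=sys.argv[1]; img,d,P,s=wrist(n); print(s["tool_pos"].round(1),s["eef_rot"].round(3),s["finger_gap"].round(2))
                                                                                          ^^^^^^^^^^^^^^^^^^^^^
AttributeError: 'float' object has no attribute 'round'
```

View pics/w6.png

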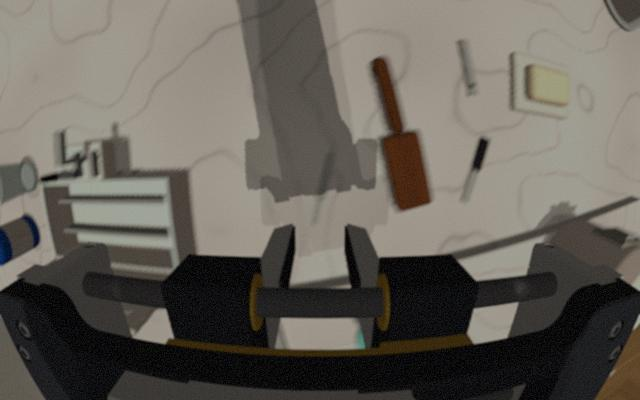

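The lid is open and the rails are visible. The tweezers are at px (325,187), the file at (475,170) and the clipper at (467,68).

```bash
sed -i 's/s\["finger_gap"\].round(2)/s["finger_gap"]/' tools.py; python3 tools.py w6 tweezers_mid toe_clipper_mid clipper_mid file_mid hairbrush
```

```text
[559.3 114.3 250.2] [ 0.094  0.996  0.002 -0.   ] 0.3208912400010466
tweezers_mid 0.8 [305. 159.  22.  70.] z [5.  7.4 8.7] c [581.7 103.1] size [12.8 97.2] long axis deg 156.4
tweezers_mid 0.71 [  0. 163.  33.  39.] z [ 5.3 47.8 80. ] c [ 451.7 -416.5] size [19.  58.4] long axis deg 157.1
toe_clipper_mid 0.36 [  0. 220.  37.  47.] z [ 7.8 52.2 89.8] c [ 557.4 -470.6] size [18.  58.9] long axis deg 153.1
clipper_mid 0.89 [451.  45.  23.  53.] z [ 0.1  7.6 10.1] c [449.7 335.5] size [78.5 14.8] long axis deg 0.9
clipper_mid 0.29 [307. 157.  21.  73.] z [-0.9  7.3  8.6] c [581.6 103.1] size [12.8 97.2] long axis deg 156.4
file_mid 0.87 [456. 146.  29.  64.] z [3.1 6.4 8.8] c [595.7 323.3] size [16.7 98.7] long axis deg 153.3
hairbrush 0.86 [359.  61.  66. 155.] z [26.2 32.4 34. ] c [525.8 211.1] size [198.4  51.7] long axis deg 4.0
```

```bash
python3 -m inch '[{"hand":4,"dx":1.1,"dy":-0.6,"dz":-2,"twist":-6.4},{"hand":4,"dx":1.1,"dy":-0.5,"dz":-2,"twist":-6.4},{"hand":4,"dx":0,"dy":0,"dz":-3.7,"twist":0},{"hand":4,"dx":0,"dy":0,"dz":-3.7,"twist":0},{"hand":4,"dx":0,"dy":0,"dz":-3.7,"twist":0},{"hand":4,"dx":0,"dy":0,"dz":-3,"twist":0},{"hand":4,"dx":0,"dy":0,"dz":-2,"twist":0},{"hand":4,"dx":0,"dy":0,"dz":-1,"twist":0},{"hand":4,"dx":0,"dy":0,"dz":-0.9,"twist":0},{"hand":4,"dx":0,"dy":0,"dz":0,"twist":0}]' 20
python3 -m inch '[{"hand":0,"dx":0,"dy":0,"dz":0,"twist":0},{"hand":0,"dx":0,"dy":0,"dz":0,"twist":0},{"hand":0,"dx":0,"dy":0,"dz":0,"twist":0},{"hand":0,"dx":0,"dy":0,"dz":0,"twist":0},{"hand":0,"dx":0,"dy":0,"dz":0,"twist":0},{"hand":0,"dx":0,"dy":0,"dz":0,"twist":0}]'
```

```text
t: 13.83
tool_pos: [584.9, 93.0, 28.3]
eef_rot: [0.208, 0.978, -0.0, -0.0]
ft_force: [-0.4, 0.2, -0.1]
finger_gap: 0.425
finger_force: 0.0
t: 14.33
tool_pos: [585.2, 94.2, 29.5]
eef_rot: [0.208, 0.978, 0.0, 0.0]
ft_force: [-1.0, 1.0, 7.0]
finger_gap: 0.124
finger_force: 20.0
```

The grip is about 10 mm off centre and too shallow, so I'll reopen, correct and regrip.

```bash
python3 -m inch '[{"hand":3,"dx":0,"dy":0,"dz":0,"twist":0},{"hand":3,"dx":0,"dy":0,"dz":0,"twist":0},{"hand":3,"dx":-0.4,"dy":0.5,"dz":-0.3,"twist":0},{"hand":3,"dx":0,"dy":0.4,"dz":-0.3,"twist":0},{"hand":3,"dx":0,"dy":0,"dz":0,"twist":0},{"hand":0,"dx":0,"dy":0,"dz":0,"twist":0},{"hand":0,"dx":0,"dy":0,"dz":0,"twist":0},{"hand":0,"dx":0,"dy":0,"dz":0,"twist":0},{"hand":0,"dx":0,"dy":0,"dz":0,"twist":0},{"hand":0,"dx":0,"dy":0,"dz":0,"twist":0},{"hand":0,"dx":0,"dy":0,"dz":0,"twist":0}]' 25
```

```text
t: 15.25
tool_pos: [580.8, 103.0, 22.9]
eef_rot: [0.208, 0.978, -0.0, -0.0]
ft_force: [0.5, 0.8, -0.1]
finger_gap: 0.121
finger_force: 25.0
```

```bash
python3 -m inch '[{"hand":0,"dx":0,"dy":0,"dz":2,"twist":0},{"hand":0,"dx":0,"dy":0,"dz":3.7,"twist":0},{"hand":0,"dx":0,"dy":0,"dz":3.7,"twist":0},{"hand":0,"dx":0,"dy":0,"dz":3.7,"twist":0},{"hand":0,"dx":-0.6,"dy":-2,"dz":3,"twist":0},{"hand":0,"dx":-0.6,"dy":-3.4,"dz":0,"twist":3},{"hand":0,"dx":-0.6,"dy":-3.4,"dz":0,"twist":3},{"hand":0,"dx":-0.6,"dy":-3.4,"dz":0,"twist":3},{"hand":0,"dx":-0.6,"dy":-3.4,"dz":0,"twist":3.4},{"hand":0,"dx":-0.6,"dy":-3.4,"dz":0,"twist":0},{"hand":0,"dx":0,"dy":-3.4,"dz":0,"twist":0},{"hand":0,"dx":0,"dy":-3.4,"dz":0,"twist":0}]'
python3 -m inch '[{"hand":0,"dx":0,"dy":-3.4,"dz":0,"twist":0},{"hand":0,"dx":0,"dy":-3.4,"dz":0,"twist":0},{"hand":0,"dx":0,"dy":-3.4,"dz":0,"twist":0},{"hand":0,"dx":0,"dy":0,"dz":0,"twist":0},{"hand":0,"dx":0,"dy":0,"dz":0,"twist":0},{"hand":0,"dx":0,"dy":0,"dz":0,"twist":0}]'
python3 tools.py w7 case lid_handle hasp_pull tab_thumb
```

```text
t: 16.25
tool_pos: [544.4, -156.5, 184.2]
eef_rot: [0.101, 0.995, 0.0, 0.0]
ft_force: [0.9, -0.4, 0.2]
finger_gap: 0.124
finger_force: 25.0
t: 16.75
tool_pos: [544.8, -256.7, 183.7]
eef_rot: [0.101, 0.995, 0.0, -0.0]
ft_force: [0.2, -0.1, 0.3]
finger_gap: 0.124
finger_force: 25.0
[ 544.8 -256.7  183.7] [ 0.101  0.995  0.    -0.   ] 0.12357724809970419
case 0.8 [201.  32. 316. 319.] z [  3.5  37.3 133. ] c [ 521.6 -209.5] size [240.6 202.2] long axis deg 78.5
case 0.64 [310. 159.  24. 128.] z [166.6 168.4 169.6] c [ 537.4 -254.8] size [12.3 80.7] long axis deg 167.8
lid_handle 0.64 [200. 262. 314.  88.] z [ 80.3 166.3 188.3] c [ 573.  -231.4] size [218.2  90.2] long axis deg 78.5
hasp_pull 0.66 [365.  30.  29.  70.] z [ 88.1 132.  133.2] c [ 443.8 -189.5] size [14.4 41.8] long axis deg 168.0
tab_thumb 0.87 [300. 110.  66.  15.] z [ 93.6  95.1 120.8] c [ 470.3 -247.4] size [13.5  9.4] long axis deg 78.0
```

View pics/w7.png

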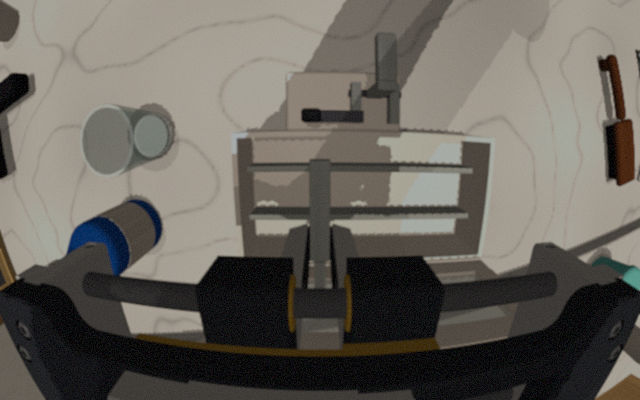

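The tweezers hang aligned with case x, centred over the two rails at case y ≈ -46. I'll lower and release.

```bash
python3 -m inch '[{"hand":0,"dx":0,"dy":0,"dz":-3,"twist":0},{"hand":0,"dx":0,"dy":0,"dz":-3,"twist":0},{"hand":0,"dx":0,"dy":0,"dz":-3,"twist":0},{"hand":0,"dx":0,"dy":0,"dz":-2,"twist":0},{"hand":0,"dx":0,"dy":0,"dz":-0.9,"twist":0},{"hand":0,"dx":0,"dy":0,"dz":-0.4,"twist":0},{"hand":0,"dx":0,"dy":0,"dz":0,"twist":0}]'
```

```text
t: 17.58
tool_pos: [544.9, -256.7, 61.2]
eef_rot: [0.101, 0.995, 0.0, -0.0]
ft_force: [-0.1, -0.8, -0.1]
finger_gap: 0.123
finger_force: 25.0
```

```bash
python3 -m inch '[{"hand":0,"dx":0,"dy":0,"dz":-0.1,"twist":0},{"hand":2.8,"dx":0,"dy":0,"dz":0,"twist":0},{"hand":2.8,"dx":0,"dy":0,"dz":0,"twist":0},{"hand":2.8,"dx":0,"dy":0,"dz":0,"twist":0},{"hand":2.8,"dx":0,"dy":0,"dz":2,"twist":0},{"hand":2.8,"dx":0,"dy":0,"dz":3.5,"twist":0},{"hand":2.8,"dx":0,"dy":0,"dz":3.5,"twist":0},{"hand":2.8,"dx":0,"dy":0,"dz":3.5,"twist":0},{"hand":2.8,"dx":0,"dy":0,"dz":0,"twist":0}]'
python3 - <<'E'
from h import *
img,d,P,s=wrist("w8")
Q=P.reshape(-1,3); Q=Q[np.isfinite(Q[:,0])]; a=np.radians(-11.55); D=Q[:,:2]-[554.9,-212]
X=D@[np.cos(a),np.sin(a)];Y=D@[-np.sin(a),np.cos(a)];Z=Q[:,2]
m=(abs(Y)<110)&(abs(X)<58)&(Z>30)&(Z<60)
for y in range(-105,106,10):
    k=m&(abs(Y-y)<5)
    print(y,[(x,round(float(np.percentile(Z[k&(abs(X-x)<3)],90)),1)) for x in range(-50,51,10) if (k&(abs(X-x)<3)).sum()>3])
t=m&(Z>43); 
rc=cv2.minAreaRect(np.c_[X[t],Y[t]].astype(np.float32)); print("tool",rc)
E
```

```text
t: 18.33
tool_pos: [546.8, -258.7, 191.4]
eef_rot: [0.101, 0.995, -0.001, 0.004]
ft_force: [0.2, -0.1, 0.7]
finger_gap: 0.295
finger_force: 0.0
-105 [(-30, 38.1), (20, 37.8)]
-95 [(-30, 37.7), (20, 37.8)]
-85 [(-30, 37.5), (20, 37.9)]
-75 [(-30, 37.5), (20, 37.6)]
-65 [(-30, 37.8), (20, 37.7)]
-55 [(-50, 47.6), (-40, 47.2), (-30, 45.8), (-20, 45.9), (-10, 46.2), (0, 46.0), (10, 44.9), (20, 37.9)]
-45 [(-50, 47.2), (-40, 47.2), (-30, 47.0), (-20, 46.6), (-10, 46.1), (0, 46.0), (10, 45.8), (20, 44.9), (30, 46.1), (40, 46.4), (50, 46.8)]
-35 [(-30, 37.6), (20, 37.5)]
-25 [(-30, 37.7), (20, 38.0)]
-15 [(-30, 37.8), (20, 37.6)]
-5 [(-30, 37.5), (20, 37.8)]
5 [(-30, 38.1), (20, 37.9)]
15 [(-30, 37.9), (20, 38.1)]
25 [(-30, 37.9), (-20, 37.8), (20, 37.6)]
35 [(-30, 37.6), (-20, 36.8), (20, 38.1)]
45 [(-30, 37.7), (20, 37.9)]
55 [(-30, 37.5), (20, 37.7)]
65 [(-30, 37.6), (20, 37.6)]
75 [(-30, 38.0), (-20, 37.6), (20, 37.0)]
85 [(-30, 37.6), (-20, 37.0), (20, 37.9)]
95 [(-30, 38.2), (20, 38.0)]
105 [(-30, 37.3), (20, 37.0)]
tool ((4.832405090332031, -0.00363922119140625), (106.29508209228516, 219.9507598876953), 0.005378039553761482)
```

The tweezers lie level on both rails. The rack centre sits about 2.5 mm nearer in x than I assumed, so I'll use c≈(552.4,-211.5). Next is the file.

```bash
python3 - <<'E'
import numpy as np
P=np.load("w8.npy").reshape(-1,3);P=P[np.isfinite(P[:,0])];a=np.radians(-11.55);D=P[:,:2]-[554.9,-212]
X=D@[np.cos(a),np.sin(a)];Y=D@[-np.sin(a),np.cos(a)];Z=P[:,2]
r=(abs(Y-40)<60)&(Z>36)&(Z<41)
for lo,hi in((-40,-10),(10,40)):
    x=X[r&(X>lo)&(X<hi)];print("rail",np.percentile(x,[2,50,98]))
t=(abs(Y+47)<10)&(Z>43)&(Z<52)&(abs(X)<56);print("tw",np.percentile(X[t],[0.5,99.5]),np.percentile(Y[t],[1,50,99]))
t=(abs(Y+47)>15)&(abs(Y)<100)&(Z>63)&(Z<74)&(X<-45);print("front wall",np.percentile(X[t],[1,99]))
E
python3 -m inch '[{"hand":4,"dx":0,"dy":3.9,"dz":0,"twist":0},{"hand":4,"dx":0,"dy":3.9,"dz":0,"twist":0},{"hand":4,"dx":0,"dy":3.9,"dz":0,"twist":0},{"hand":4,"dx":0,"dy":3.9,"dz":0,"twist":0},{"hand":4,"dx":0,"dy":3.9,"dz":0,"twist":0},{"hand":4,"dx":0.5,"dy":3.9,"dz":0,"twist":0},{"hand":4,"dx":0.5,"dy":3.9,"dz":0,"twist":-3},{"hand":4,"dx":0.5,"dy":3.9,"dz":0,"twist":-3},{"hand":4,"dx":0.5,"dy":3.9,"dz":0,"twist":-3},{"hand":4,"dx":0.5,"dy":3.9,"dz":0,"twist":-3},{"hand":4,"dx":0.5,"dy":3.9,"dz":0,"twist":-3},{"hand":4,"dx":0.5,"dy":3.9,"dz":0,"twist":0}]'
python3 -m inch '[{"hand":4,"dx":0.5,"dy":3.9,"dz":0,"twist":0},{"hand":4,"dx":0.5,"dy":3.6,"dz":0,"twist":0},{"hand":4,"dx":0,"dy":3.6,"dz":0,"twist":0},{"hand":4,"dx":0,"dy":0,"dz":0,"twist":0},{"hand":4,"dx":0,"dy":0,"dz":0,"twist":0},{"hand":4,"dx":0,"dy":0,"dz":0,"twist":0}]'
python3 tools.py w9 file_mid clipper_mid hairbrush
```

```text
rail [-28.81068429 -25.84292281 -22.95396628]
rail [20.86926035 23.81811987 26.74900456]
tw [-48.22422845  49.32487428] [-51.36876705 -45.36912817 -40.3485477 ]
front wall [-114.57042268  -58.73035895]
t: 19.38
tool_pos: [579.3, 213.2, 184.1]
eef_rot: [0.231, 0.973, -0.0, -0.0]
ft_force: [-0.1, -0.4, 0.5]
finger_gap: 0.427
finger_force: 0.0
t: 19.88
tool_pos: [589.7, 321.2, 184.2]
eef_rot: [0.23, 0.973, -0.001, -0.0]
ft_force: [0.1, -0.0, 0.1]
finger_gap: 0.427
finger_force: 0.0
[589.7 321.2 184.2] [ 0.23   0.973 -0.001 -0.   ] 0.42693430018602213
file_mid 0.68 [318. 149.  15.  82.] z [4.3 7.3 8.8] c [595.1 324.1] size [16.4 97. ] long axis deg 153.3
clipper_mid 0.69 [255.  35.  39.  66.] z [ 1.7  8.2 10.3] c [449.9 336.1] size [79.1 13.8] long axis deg 0.6
hairbrush 0.66 [150. 106. 114. 152.] z [15.6 32.3 33.8] c [529.9 213. ] size [169.9 129.6] long axis deg 41.2
```

```bash
python3 -m inch '[{"hand":4,"dx":0.5,"dy":0.3,"dz":-3.5,"twist":0},{"hand":4,"dx":0,"dy":0,"dz":-3.5,"twist":0},{"hand":4,"dx":0,"dy":0,"dz":-3.5,"twist":0},{"hand":4,"dx":0,"dy":0,"dz":-3,"twist":0},{"hand":4,"dx":0,"dy":0,"dz":-1.5,"twist":0},{"hand":4,"dx":0,"dy":0,"dz":-1.0,"twist":0},{"hand":4,"dx":0,"dy":0,"dz":0,"twist":0},{"hand":0,"dx":0,"dy":0,"dz":0,"twist":0},{"hand":0,"dx":0,"dy":0,"dz":0,"twist":0},{"hand":0,"dx":0,"dy":0,"dz":0,"twist":0},{"hand":0,"dx":0,"dy":0,"dz":0,"twist":0},{"hand":0,"dx":0,"dy":0,"dz":0,"twist":0}]' 25
```

```text
t: 21.08
tool_pos: [595.3, 325.3, 26.0]
eef_rot: [0.23, 0.973, 0.001, 0.0]
ft_force: [-1.2, 0.1, 7.4]
finger_gap: 0.161
finger_force: 25.0
```

```bash
python3 -m inch '[{"hand":0,"dx":0,"dy":0,"dz":2,"twist":0},{"hand":0,"dx":0,"dy":0,"dz":3.7,"twist":0},{"hand":0,"dx":0,"dy":0,"dz":3.7,"twist":0},{"hand":0,"dx":0,"dy":0,"dz":3.7,"twist":0},{"hand":0,"dx":-0.7,"dy":-2.9,"dz":2.6,"twist":0},{"hand":0,"dx":-0.7,"dy":-3.9,"dz":0,"twist":3},{"hand":0,"dx":-0.7,"dy":-3.9,"dz":0,"twist":3},{"hand":0,"dx":-0.7,"dy":-3.9,"dz":0,"twist":3},{"hand":0,"dx":-0.7,"dy":-3.9,"dz":0,"twist":3},{"hand":0,"dx":-0.6,"dy":-3.9,"dz":0,"twist":3},{"hand":0,"dx":0,"dy":-3.9,"dz":0,"twist":0},{"hand":0,"dx":0,"dy":-3.9,"dz":0,"twist":0}]'
python3 -m inch '[{"hand":0,"dx":0,"dy":-3.9,"dz":0,"twist":0},{"hand":0,"dx":0,"dy":-3.9,"dz":0,"twist":0},{"hand":0,"dx":0,"dy":-3.9,"dz":0,"twist":0},{"hand":0,"dx":0,"dy":-3.9,"dz":0,"twist":0},{"hand":0,"dx":0,"dy":-3.9,"dz":0,"twist":0},{"hand":0,"dx":0,"dy":-3.9,"dz":0,"twist":0},{"hand":0,"dx":0,"dy":0,"dz":0,"twist":0},{"hand":0,"dx":0,"dy":0,"dz":0,"twist":0},{"hand":0,"dx":0,"dy":0,"dz":0,"twist":0}]'
cat > held.py <<'E'
from h import *
import sys
img,d,P,s=wrist(sys.argv[1]); t=s["tool_pos"]; print(t.round(1))
a=np.radians(-11.55); c=np.array([np.cos(a),np.sin(a)]); e=np.array([-np.sin(a),np.cos(a)])
print("TCP in case",((t[:2]-[553.9,-211.8])@c).round(1),((t[:2]-[553.9,-211.8])@e).round(1))
Q=P.reshape(-1,3);Q=Q[np.isfinite(Q[:,0])];D=Q[:,:2]-t[:2];X=D@c;Y=D@e;Z=Q[:,2]-t[2]
m=(abs(Y)<18)&(X<-10)&(X>-75)&(Z>-35)&(Z<-5)
rc=cv2.minAreaRect(np.c_[X[m],Y[m]].astype(np.float32));print(rc,"X",np.percentile(X[m],[.5,99.5]))
print([(x,np.percentile(Z[m&(abs(X-x)<4)],85).round(1)) for x in range(-50,-10,8) if (m&(abs(X-x)<4)).sum()>3])
E
python3 held.py w10
```

```text
t: 22.08
tool_pos: [553.3, 21.4, 182.6]
eef_rot: [0.101, 0.995, 0.001, 0.0]
ft_force: [1.3, -0.4, -0.0]
finger_gap: 0.166
finger_force: 25.0
t: 22.83
tool_pos: [553.9, -210.7, 182.0]
eef_rot: [0.101, 0.995, 0.0, 0.0]
ft_force: [0.4, 0.5, -0.5]
finger_gap: 0.163
finger_force: 25.0
[ 553.9 -210.7  182. ]
TCP in case -0.2 1.1
((-29.450990676879883, 0.7123827934265137), (15.011608123779297, 38.935150146484375), 89.51605987548828) X [-48.77689598 -10.1261894 ]
[(-50, np.float64(-18.2)), (-42, np.float64(-17.3)), (-34, np.float64(-17.2)), (-26, np.float64(-17.2)), (-18, np.float64(-17.2))]
```

```bash
python3 -m inch '[{"hand":0,"dx":0,"dy":-0.1,"dz":-3,"twist":0},{"hand":0,"dx":0,"dy":0,"dz":-3,"twist":0},{"hand":0,"dx":0,"dy":0,"dz":-3,"twist":0},{"hand":0,"dx":0,"dy":0,"dz":-2,"twist":0},{"hand":0,"dx":0,"dy":0,"dz":-0.5,"twist":0},{"hand":0,"dx":0,"dy":0,"dz":-0.25,"twist":0},{"hand":0,"dx":0,"dy":0,"dz":0,"twist":0},{"hand":0,"dx":0,"dy":0,"dz":0,"twist":0}]'
python3 -m inch '[{"hand":3.2,"dx":0,"dy":0,"dz":0,"twist":0},{"hand":3.2,"dx":0,"dy":0,"dz":0,"twist":0},{"hand":3.2,"dx":0,"dy":0,"dz":0,"twist":0},{"hand":3.2,"dx":0,"dy":0,"dz":2,"twist":0},{"hand":3.2,"dx":0,"dy":0,"dz":3.5,"twist":0},{"hand":3.2,"dx":0,"dy":0,"dz":3.5,"twist":0},{"hand":3.2,"dx":-0.5,"dy":3.9,"dz":2.7,"twist":0},{"hand":4,"dx":-1,"dy":3.9,"dz":0,"twist":3},{"hand":4,"dx":-1,"dy":3.9,"dz":0,"twist":3},{"hand":4,"dx":-1,"dy":3.9,"dz":0,"twist":3},{"hand":4,"dx":-1,"dy":3.9,"dz":0,"twist":3},{"hand":4,"dx":-1,"dy":3.9,"dz":0,"twist":0}]'
python3 -m inch '[{"hand":4,"dx":-1,"dy":3.9,"dz":0,"twist":0},{"hand":4,"dx":-1,"dy":3.9,"dz":0,"twist":0},{"hand":4,"dx":-1,"dy":3.9,"dz":0,"twist":0},{"hand":4,"dx":-1,"dy":3.9,"dz":0,"twist":0},{"hand":4,"dx":-0.9,"dy":3.9,"dz":0,"twist":0},{"hand":4,"dx":0,"dy":3.9,"dz":0,"twist":0},{"hand":4,"dx":0,"dy":3.9,"dz":0,"twist":0},{"hand":4,"dx":0,"dy":3.9,"dz":0,"twist":0},{"hand":4,"dx":0,"dy":0,"dz":0,"twist":0},{"hand":4,"dx":0,"dy":0,"dz":0,"twist":0},{"hand":4,"dx":0,"dy":0,"dz":0,"twist":0}]'
python3 tools.py w11 clipper_mid file_mid tweezers_mid
```

```text
t: 23.55
tool_pos: [554.6, -211.5, 65.5]
eef_rot: [0.1, 0.995, -0.0, 0.001]
ft_force: [-0.1, 0.2, -0.7]
finger_gap: 0.166
finger_force: 25.0
t: 24.55
tool_pos: [498.7, 18.8, 178.4]
eef_rot: [-0.005, 1.0, 0.0, 0.0]
ft_force: [1.3, -0.7, 1.4]
finger_gap: 0.425
finger_force: 0.0
t: 25.47
tool_pos: [450.6, 328.4, 178.0]
eef_rot: [-0.003, 1.0, -0.0, 0.0]
ft_force: [0.9, -0.2, -0.5]
finger_gap: 0.425
finger_force: 0.0
[450.6 328.4 178. ] [-0.003  1.    -0.     0.   ] 0.4252742766447355
clipper_mid 0.86 [322. 148.  11.  72.] z [ 5.1  8.6 10.3] c [449.  335.8] size [79.1 12.9] long axis deg 0.9
file_mid 0.63 [  3. 318.  11.  42.] z [123.4 147.9 167. ] c [ 645.  -106.9] size [13.7 14.1] long axis deg 110.1
file_mid 0.62 [  0. 238.  12.  41.] z [36.1 43.1 46.2] c [ 546.1 -195.6] size [ 32.8 120. ] long axis deg 144.8
```

```bash
python3 -m inch '[{"hand":4,"dx":-0.1,"dy":0.7,"dz":-3.5,"twist":0},{"hand":4,"dx":0,"dy":0,"dz":-3.5,"twist":0},{"hand":4,"dx":0,"dy":0,"dz":-3.5,"twist":0},{"hand":4,"dx":0,"dy":0,"dz":-3,"twist":0},{"hand":4,"dx":0,"dy":0,"dz":-1.1,"twist":0},{"hand":4,"dx":0,"dy":0,"dz":-0.8,"twist":0},{"hand":4,"dx":0,"dy":0,"dz":0,"twist":0},{"hand":0,"dx":0,"dy":0,"dz":0,"twist":0},{"hand":0,"dx":0,"dy":0,"dz":0,"twist":0},{"hand":0,"dx":0,"dy":0,"dz":0,"twist":0},{"hand":0,"dx":0,"dy":0,"dz":0,"twist":0},{"hand":0,"dx":0,"dy":0,"dz":0,"twist":0}]' 25
```

```text
t: 26.67
tool_pos: [449.8, 336.5, 24.8]
eef_rot: [-0.004, 1.0, 0.0, 0.0]
ft_force: [-2.8, -0.6, 10.6]
finger_gap: 0.146
finger_force: 25.0
```

```bash
python3 -m inch '[{"hand":0,"dx":0,"dy":0,"dz":2,"twist":0},{"hand":0,"dx":0,"dy":0,"dz":3.7,"twist":0},{"hand":0,"dx":0,"dy":0,"dz":3.7,"twist":0},{"hand":0,"dx":0,"dy":0,"dz":3.7,"twist":0},{"hand":0,"dx":0.6,"dy":-2.2,"dz":2.6,"twist":0},{"hand":0,"dx":0.9,"dy":-3.9,"dz":0,"twist":-3},{"hand":0,"dx":0.9,"dy":-3.9,"dz":0,"twist":-3},{"hand":0,"dx":0.9,"dy":-3.9,"dz":0,"twist":-3},{"hand":0,"dx":0.9,"dy":-3.9,"dz":0,"twist":-3},{"hand":0,"dx":0.9,"dy":-3.9,"dz":0,"twist":0},{"hand":0,"dx":0.9,"dy":-3.9,"dz":0,"twist":0},{"hand":0,"dx":0.9,"dy":-3.9,"dz":0,"twist":0}]'
python3 -m inch '[{"hand":0,"dx":0.9,"dy":-3.9,"dz":0,"twist":0},{"hand":0,"dx":0.9,"dy":-3.9,"dz":0,"twist":0},{"hand":0,"dx":0.9,"dy":-3.9,"dz":0,"twist":0},{"hand":0,"dx":0.9,"dy":-3.9,"dz":0,"twist":0},{"hand":0,"dx":0.9,"dy":-3.9,"dz":0,"twist":0},{"hand":0,"dx":0,"dy":0,"dz":0,"twist":0},{"hand":0,"dx":0,"dy":0,"dz":0,"twist":0},{"hand":0,"dx":0,"dy":0,"dz":0,"twist":0}]'
python3 held.py w12
```

```text
t: 27.67
tool_pos: [518.5, 39.3, 181.5]
eef_rot: [0.101, 0.995, 0.0, 0.0]
ft_force: [1.9, 0.6, -0.6]
finger_gap: 0.146
finger_force: 25.0
t: 28.33
tool_pos: [563.4, -153.6, 181.0]
eef_rot: [0.101, 0.995, 0.0, -0.0]
ft_force: [-0.1, -0.0, -0.5]
finger_gap: 0.145
finger_force: 25.0
[ 563.4 -153.6  181. ]
TCP in case -2.4 58.9
((-26.478195190429688, 0.5481996536254883), (13.971061706542969, 32.9173469543457), 89.86366271972656) X [-42.75045678 -10.26039476]
[(-42, np.float64(-14.4)), (-34, np.float64(-14.1)), (-26, np.float64(-14.4)), (-18, np.float64(-14.8))]
```

```bash
python3 -m inch '[{"hand":0,"dx":0.2,"dy":-0.8,"dz":-2,"twist":0},{"hand":0,"dx":0,"dy":0,"dz":-3,"twist":0},{"hand":0,"dx":0,"dy":0,"dz":-3,"twist":0},{"hand":0,"dx":0,"dy":0,"dz":-2.5,"twist":0},{"hand":0,"dx":0,"dy":0,"dz":-0.8,"twist":0},{"hand":0,"dx":0,"dy":0,"dz":-0.3,"twist":0},{"hand":0,"dx":0,"dy":0,"dz":0,"twist":0},{"hand":0,"dx":0,"dy":0,"dz":0,"twist":0}]'
```

```text
t: 29.05
tool_pos: [566.3, -161.7, 66.4]
eef_rot: [0.101, 0.995, -0.0, 0.001]
ft_force: [-0.3, -0.2, 0.5]
finger_gap: 0.147
finger_force: 25.0
```

```bash
python3 -m inch '[{"hand":0,"dx":0,"dy":0,"dz":-0.2,"twist":0},{"hand":0,"dx":0,"dy":0,"dz":0,"twist":0},{"hand":3,"dx":0,"dy":0,"dz":0,"twist":0},{"hand":3,"dx":0,"dy":0,"dz":0,"twist":0},{"hand":3,"dx":0,"dy":0,"dz":0,"twist":0},{"hand":3,"dx":0,"dy":0,"dz":2,"twist":0},{"hand":3,"dx":0,"dy":0,"dz":3.5,"twist":0},{"hand":3,"dx":0,"dy":0,"dz":3.5,"twist":0},{"hand":3,"dx":0,"dy":-1.5,"dz":3,"twist":0},{"hand":3,"dx":0,"dy":-2,"dz":1,"twist":0},{"hand":3,"dx":0,"dy":0,"dz":0,"twist":0},{"hand":3,"dx":0,"dy":0,"dz":0,"twist":0}]'
python3 - <<'E'
from h import *
img,d,P,s=wrist("w13"); P=P.reshape(-1,3); P=P[np.isfinite(P[:,0])]
a=np.radians(-11.55);D=P[:,:2]-[553.9,-211.8];X=D@[np.cos(a),np.sin(a)];Y=D@[-np.sin(a),np.cos(a)];Z=P[:,2]
for y in(-46,0,51):
    t=(abs(Y-y)<13)&(Z>41)&(Z<56)&(abs(X)<56)
    print(y,cv2.minAreaRect(np.c_[X[t],Y[t]].astype(np.float32)),[(x,np.percentile(Z[t&(abs(X-x)<4)],80).round(1)) for x in range(-48,49,12) if (t&(abs(X-x)<4)).sum()>3])
E
python3 tools.py w13b hasp_pull tab_thumb lid_handle
```

```text
t: 30.05
tool_pos: [565.4, -197.8, 193.5]
eef_rot: [0.102, 0.995, -0.0, 0.001]
ft_force: [0.6, 0.8, -0.6]
finger_gap: 0.32
finger_force: 0.0
-46 ((2.002960205078125, -45.048316955566406), (98.21793365478516, 12.516931533813477), 0.4589530825614929) [(-48, np.float64(46.8)), (-36, np.float64(46.7)), (-24, np.float64(46.3)), (-12, np.float64(46.0)), (0, np.float64(45.6)), (12, np.float64(45.2)), (24, np.float64(45.0)), (36, np.float64(45.8)), (48, np.float64(46.3))]
0 ((1.6077651977539062, 0.9983673095703125), (16.173465728759766, 99.08558654785156), 89.63056945800781) [(-48, np.float64(46.6)), (-36, np.float64(46.6)), (-24, np.float64(46.6)), (-12, np.float64(46.8)), (0, np.float64(46.5)), (12, np.float64(44.1)), (24, np.float64(43.9)), (36, np.float64(43.7)), (48, np.float64(44.0))]
51 ((0.6933250427246094, 51.925804138183594), (81.29313659667969, 13.61591625213623), 0.23133227229118347) [(-36, np.float64(48.8)), (-24, np.float64(48.8)), (-12, np.float64(48.1)), (0, np.float64(47.2)), (12, np.float64(46.7)), (24, np.float64(47.5)), (36, np.float64(44.7))]
[ 565.3 -196.7  192.6] [ 0.101  0.995  0.    -0.   ] 0.31526838182745515
hasp_pull 0.7 [283.  25.  22.  65.] z [ 95.4 132.2 133.2] c [ 443.7 -189.3] size [14.1 41.8] long axis deg 168.7
tab_thumb 0.95 [219. 101.  68.  17.] z [ 93.6  95.3 120.6] c [ 470.6 -247.3] size [13.7 10.5] long axis deg 80.6
lid_handle 0.98 [125. 251. 348.  94.] z [ 79.5 181.8 195.5] c [ 583.9 -216.2] size [246.3  86.8] long axis deg 78.3
```

View pics/w13.png

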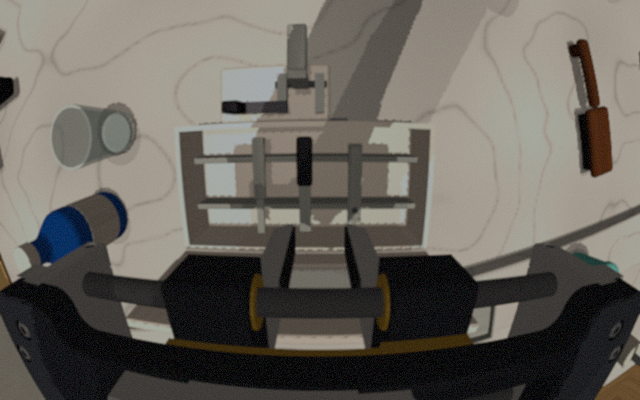

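All three tools lie level across both rails, at px (260,180), (305,185) and (353,180), and the hasp and tab are clear. Now I'll close the lid by its handle, reversing the arc.

```bash
python3 -m inch '[{"hand":3,"dx":0,"dy":0,"dz":3.5,"twist":0},{"hand":3,"dx":0,"dy":0,"dz":3.5,"twist":0},{"hand":3,"dx":3,"dy":1.1,"dz":0,"twist":0},{"hand":3,"dx":3,"dy":1.1,"dz":0,"twist":0},{"hand":3,"dx":3,"dy":1.1,"dz":0,"twist":0},{"hand":3,"dx":3,"dy":1.1,"dz":0,"twist":0},{"hand":3,"dx":0,"dy":0,"dz":0,"twist":0},{"hand":3,"dx":0,"dy":0,"dz":0,"twist":0},{"hand":3,"dx":0,"dy":0,"dz":0,"twist":0}]'
python3 - <<'E'
from h import *
img,d,P,s=wrist("w14"); print(s["tool_pos"])
robot.grab_frame("top")
for t in("toe_clipper_mid","clipper_mid","file_mid"):
  for r in robot.cut_out("top",t)[:2]: print(t,round(r["score"],2),np.round(r["extent"]))
P=P.reshape(-1,3);P=P[np.isfinite(P[:,0])]
a=np.radians(-11.55);D=P[:,:2]-[553.9,-211.8];X=D@[np.cos(a),np.sin(a)];Y=D@[-np.sin(a),np.cos(a)];Z=P[:,2]
m=(abs(Y-85)<20)&(X>60)&(X<140)&(Z>140)&(Z<225)
for z in range(140,225,8):
    k=m&(abs(Z-z-4)<4)
    if k.sum()>3: print(z,k.sum(),np.percentile(X[k],[2,50,98]).round(1),np.percentile(Y[k],[2,50,98]).round(1))
E
```

```text
t: 31.05
tool_pos: [684.9, -153.2, 262.4]
eef_rot: [0.101, 0.995, -0.0, -0.001]
ft_force: [-0.1, 0.3, 0.1]
finger_gap: 0.322
finger_force: 0.0
[ 684.9358114  -153.21175725  262.37168984]
file_mid 0.59 [371. 181.  53.  17.]
140 41 [67.5 67.6 67.7] [ 66.   84.6 102.4]
148 5 [67.4 67.5 67.6] [ 69.3  89.  104.5]
172 22 [66.1 66.2 66.3] [ 66.7  82.6 104.3]
180 723 [ 66.2  91.5 110.3] [79.9 85.3 91.5]
188 528 [66.2 69.6 73.9] [ 65.7  85.3 104.2]
196 131 [67.2 70.1 73.8] [ 66.6  84.5 104. ]
```

The open lid stands at about 1.58 rad, with its handle pointing to the rear (case X 71–110, z 163–188). I'll grip it at X≈101, z≈175.

```bash
python3 -m inch '[{"hand":3,"dx":-1.45,"dy":0.5,"dz":0,"twist":0},{"hand":3,"dx":0,"dy":0,"dz":-3,"twist":0},{"hand":3,"dx":0,"dy":0,"dz":-3,"twist":0},{"hand":3,"dx":0,"dy":0,"dz":-2.4,"twist":0},{"hand":0.5,"dx":0,"dy":0,"dz":0,"twist":0},{"hand":0.5,"dx":0,"dy":0,"dz":0,"twist":0},{"hand":0.5,"dx":0,"dy":0,"dz":0,"twist":0},{"hand":0.5,"dx":0,"dy":0,"dz":0,"twist":0},{"hand":0.5,"dx":0,"dy":0,"dz":0,"twist":0},{"hand":0.5,"dx":0,"dy":0,"dz":0,"twist":0}]' 25
python3 - <<'E'
import numpy as np
x=np.array([.980,-.200]); r=111.7;b=np.radians(19.9)
th=np.linspace(1.58,0,13); p=np.c_[-r*np.cos(b+th)[:,None]*x, r*np.sin(b+th)]/10
print(np.diff(p,axis=0).round(2).tolist())
E
```

```text
t: 32.13
tool_pos: [671.3, -149.2, 180.8]
eef_rot: [0.101, 0.995, -0.001, 0.001]
ft_force: [-1.1, -5.2, 2.2]
finger_gap: 0.127
finger_force: 25.0
[[-1.38, 0.28, 0.42], [-1.42, 0.29, 0.23], [-1.44, 0.29, 0.04], [-1.43, 0.29, -0.15], [-1.4, 0.29, -0.34], [-1.34, 0.27, -0.53], [-1.26, 0.26, -0.7], [-1.16, 0.24, -0.87], [-1.04, 0.21, -1.02], [-0.9, 0.18, -1.15], [-0.75, 0.15, -1.26], [-0.58, 0.12, -1.35]]
```

```bash
python3 -m inch '[{"hand":0.5,"dx":-1.38,"dy":0.28,"dz":0.42,"twist":0},{"hand":0.5,"dx":-1.42,"dy":0.29,"dz":0.23,"twist":0},{"hand":0.5,"dx":-1.44,"dy":0.29,"dz":0.04,"twist":0},{"hand":0.5,"dx":-1.43,"dy":0.29,"dz":-0.15,"twist":0},{"hand":0.5,"dx":-1.4,"dy":0.29,"dz":-0.34,"twist":0},{"hand":0.5,"dx":-1.34,"dy":0.27,"dz":-0.53,"twist":0},{"hand":0.5,"dx":-1.26,"dy":0.26,"dz":-0.7,"twist":0},{"hand":0.5,"dx":0,"dy":0,"dz":0,"twist":0}]'
```

```text
t: 32.8
tool_pos: [573.1, -129.1, 169.8]
eef_rot: [0.101, 0.995, -0.0, 0.001]
ft_force: [-5.7, -6.5, 2.1]
finger_gap: 0.126
finger_force: 26.1
```

```bash
python3 -m inch '[{"hand":0.5,"dx":-1.16,"dy":0.24,"dz":-0.87,"twist":0},{"hand":0.5,"dx":-1.04,"dy":0.21,"dz":-1.02,"twist":0},{"hand":0.5,"dx":-0.9,"dy":0.18,"dz":-1.15,"twist":0},{"hand":0.5,"dx":-0.75,"dy":0.15,"dz":-1.26,"twist":0},{"hand":0.5,"dx":-0.48,"dy":0.12,"dz":-1.35,"twist":0},{"hand":0.5,"dx":0,"dy":0,"dz":-0.2,"twist":0},{"hand":0.5,"dx":0,"dy":0,"dz":0,"twist":0}]'
```

```text
t: 33.38
tool_pos: [530.2, -120.3, 110.6]
eef_rot: [0.101, 0.995, -0.0, -0.0]
ft_force: [-6.0, -6.4, -3.1]
finger_gap: 0.125
finger_force: 25.1
```

```bash
python3 -m inch '[{"hand":3,"dx":0,"dy":0,"dz":0,"twist":0},{"hand":3,"dx":0,"dy":0,"dz":0,"twist":0},{"hand":3,"dx":0,"dy":0,"dz":2,"twist":0},{"hand":3,"dx":0,"dy":0,"dz":3,"twist":0},{"hand":3,"dx":0,"dy":0,"dz":3,"twist":0},{"hand":3,"dx":0,"dy":-2,"dz":1,"twist":0},{"hand":3,"dx":0,"dy":-2,"dz":0,"twist":0},{"hand":3,"dx":0,"dy":0,"dz":0,"twist":0},{"hand":3,"dx":0,"dy":0,"dz":0,"twist":0},{"hand":3,"dx":0,"dy":0,"dz":0,"twist":0}]'
python3 look.py w15; python3 - <<'E'
import numpy as np
P=np.load("w15.npy").reshape(-1,3);P=P[np.isfinite(P[:,0])]
a=np.radians(-11.55);D=P[:,:2]-[553.9,-211.8];X=D@[np.cos(a),np.sin(a)];Y=D@[-np.sin(a),np.cos(a)];Z=P[:,2]
for x in(-60,-50,-20,0,20):
    k=(abs(X-x)<2)&(abs(Y+40)<60)&(Z<110);print(x,k.sum(),np.percentile(Z[k],[10,50,90]).round(1) if k.sum() else 0)
k=(abs(Y)<10)&(X<-95)&(Z>100)
print("hasp X",np.percentile(X[k],[1,50,99]),"Z",np.percentile(Z[k],[1,50,99]),"Y",np.percentile(Y[k],[1,50,99]))
for x in range(-160,-90,8):
    q=k&(abs(X-x)<4)
    if q.sum()>3: print(x,Z[q].min().round(),Z[q].max().round(),Y[q].mean().round(1))
E
```

```text
t: 34.22
tool_pos: [531.2, -158.6, 200.4]
eef_rot: [0.101, 0.995, 0.0, 0.0]
ft_force: [0.5, 0.4, -0.2]
finger_gap: 0.319
finger_force: 0.0
blob 153 x [546. 532. 520.] y [-112. -120. -128.] z 126.6 mean 532.5 -121.0
blob 74 x [477. 471. 465.] y [-238. -246. -254.] z 122.3 mean 470.0 -246.9
blob 38 x [466. 448. 426.] y [-177. -182. -186.] z 127.9 mean 446.4 -182.3
-60 802 [69.1 87.4 88.8]
-50 511 [86.8 87.7 88.5]
-20 451 [82.1 83.1 83.9]
0 365 [80.5 81.3 82.1]
20 291 [78.8 79.5 80.4]
hasp X [-133.30378751 -113.64556536  -95.25121369] Z [117.85218661 132.13665097 133.92493002] Y [-6.57852372  1.42187008  7.62627251]
-136 123.0 133.0 1.0
-128 123.0 134.0 1.4
-120 123.0 134.0 1.0
-112 122.0 134.0 1.5
-104 125.0 134.0 1.1
-96 104.0 134.0 1.7
```

The lid front is still 9 mm high and the hasp stands at about 1.57 rad. I'll press the lid's front edge down with closed fingers.

```bash
python3 -m inch '[{"hand":0,"dx":-0.9,"dy":-0.2,"dz":-2,"twist":0},{"hand":0,"dx":-0.9,"dy":-0.2,"dz":-2,"twist":0},{"hand":0,"dx":0,"dy":0,"dz":-2,"twist":0},{"hand":0,"dx":0,"dy":0,"dz":-2,"twist":0},{"hand":0,"dx":0,"dy":0,"dz":-1,"twist":0},{"hand":0,"dx":0,"dy":0,"dz":-0.5,"twist":0},{"hand":0,"dx":0,"dy":0,"dz":-0.4,"twist":0},{"hand":0,"dx":0,"dy":0,"dz":-0.2,"twist":0},{"hand":0,"dx":0,"dy":0,"dz":0,"twist":0}]' 20
```

```text
t: 35.02
tool_pos: [513.3, -163.1, 100.5]
eef_rot: [0.101, 0.995, 0.001, 0.0]
ft_force: [-7.7, 4.3, 17.6]
finger_gap: 0.008
finger_force: 8.9
```

```bash
python3 -m inch '[{"hand":0,"dx":0,"dy":0,"dz":2,"twist":0},{"hand":3,"dx":0,"dy":0,"dz":3.5,"twist":0},{"hand":3,"dx":0,"dy":0,"dz":3,"twist":0},{"hand":3,"dx":-2.6,"dy":-0.8,"dz":0,"twist":0},{"hand":3,"dx":-2.6,"dy":-0.8,"dz":0,"twist":0},{"hand":3,"dx":-2.6,"dy":-0.7,"dz":0,"twist":0},{"hand":3,"dx":0,"dy":0,"dz":0,"twist":0},{"hand":3,"dx":0,"dy":0,"dz":0,"twist":0},{"hand":3,"dx":0,"dy":0,"dz":0,"twist":0}]' 20
python3 look.py w16
python3 - <<'E'
import numpy as np
P=np.load("w16.npy").reshape(-1,3);P=P[np.isfinite(P[:,0])]
a=np.radians(-11.55);D=P[:,:2]-[553.9,-211.8];X=D@[np.cos(a),np.sin(a)];Y=D@[-np.sin(a),np.cos(a)];Z=P[:,2]
for x in(-60,-50,-20):
    k=(abs(X-x)<2)&(abs(Y+30)<50)&(Z<110);print(x,k.sum(),np.percentile(Z[k],[10,50,90]).round(1) if k.sum() else 0)
x=np.array([.980,-.200]); r=51.4;b=np.radians(31.06)
th=np.linspace(1.57,0,10); p=np.c_[r*np.cos(b+th)[:,None]*x, r*np.sin(b+th)]/10
print(np.diff(p,axis=0).round(2).tolist())
E
```

```text
t: 35.77
tool_pos: [435.9, -186.0, 184.9]
eef_rot: [0.101, 0.995, 0.0, 0.001]
ft_force: [0.9, 0.0, 1.1]
finger_gap: 0.318
finger_force: 0.0
blob 14 x [468. 466. 465.] y [-242. -247. -252.] z 102.5 mean 465.4 -247.2
blob 12 x [426. 423. 422.] y [-177. -184. -190.] z 128.0 mean 422.9 -184.9
-60 179 [76.8 77.7 78.6]
-50 179 [76.9 77.8 78.6]
-20 0 0
[[0.79, -0.16, 0.39], [0.84, -0.17, 0.25], [0.87, -0.18, 0.09], [0.88, -0.18, -0.06], [0.85, -0.17, -0.22], [0.8, -0.16, -0.36], [0.73, -0.15, -0.5], [0.63, -0.13, -0.62], [0.52, -0.11, -0.72]]
```

Lid shut (77.8). Grip the pull and fold the hasp down.

```bash
python3 -m inch '[{"hand":3,"dx":0,"dy":0,"dz":-2.5,"twist":0},{"hand":3,"dx":0,"dy":0,"dz":-2.5,"twist":0},{"hand":3,"dx":0,"dy":0,"dz":-0.4,"twist":0},{"hand":3,"dx":0,"dy":0,"dz":0,"twist":0},{"hand":0.6,"dx":0,"dy":0,"dz":0,"twist":0},{"hand":0.6,"dx":0,"dy":0,"dz":0,"twist":0},{"hand":0.6,"dx":0,"dy":0,"dz":0,"twist":0},{"hand":0.6,"dx":0,"dy":0,"dz":0,"twist":0},{"hand":0.6,"dx":0,"dy":0,"dz":0,"twist":0}]' 20
python3 -m inch '[{"hand":0.6,"dx":0.79,"dy":-0.16,"dz":0.39,"twist":0},{"hand":0.6,"dx":0.84,"dy":-0.17,"dz":0.25,"twist":0},{"hand":0.6,"dx":0.87,"dy":-0.18,"dz":0.09,"twist":0},{"hand":0.6,"dx":0.88,"dy":-0.18,"dz":-0.06,"twist":0},{"hand":0.6,"dx":0.85,"dy":-0.17,"dz":-0.22,"twist":0},{"hand":0.6,"dx":0,"dy":0,"dz":0,"twist":0}]'
python3 -m inch '[{"hand":0.6,"dx":0.8,"dy":-0.16,"dz":-0.36,"twist":0},{"hand":0.6,"dx":0.73,"dy":-0.15,"dz":-0.5,"twist":0},{"hand":0.6,"dx":0.63,"dy":-0.13,"dz":-0.62,"twist":0},{"hand":0.6,"dx":0.52,"dy":-0.11,"dz":-0.72,"twist":0},{"hand":0.6,"dx":0,"dy":0,"dz":-0.2,"twist":0},{"hand":0.6,"dx":0,"dy":0,"dz":0,"twist":0}]'
```

```text
t: 36.57
tool_pos: [435.5, -187.4, 131.4]
eef_rot: [0.101, 0.995, -0.001, 0.001]
ft_force: [-2.0, -7.2, 2.9]
finger_gap: 0.146
finger_force: 20.0
t: 37.07
tool_pos: [478.0, -196.3, 135.4]
eef_rot: [0.101, 0.995, -0.001, 0.0]
ft_force: [-1.0, -6.0, -0.3]
finger_gap: 0.15
finger_force: 20.0
t: 37.57
tool_pos: [504.9, -201.7, 111.6]
eef_rot: [0.101, 0.995, -0.001, 0.001]
ft_force: [2.6, -7.2, -4.8]
finger_gap: 0.146
finger_force: 20.0
```

```bash
python3 -m inch '[{"hand":3,"dx":0,"dy":0,"dz":0,"twist":0},{"hand":3,"dx":0,"dy":0,"dz":0,"twist":0},{"hand":3,"dx":0,"dy":0,"dz":3,"twist":0},{"hand":0,"dx":0,"dy":0,"dz":3,"twist":0},{"hand":0,"dx":0,"dy":0,"dz":0,"twist":0},{"hand":0,"dx":0,"dy":0,"dz":0,"twist":0},{"hand":0,"dx":0,"dy":0,"dz":-1.5,"twist":0},{"hand":0,"dx":0,"dy":0,"dz":-0.8,"twist":0},{"hand":0,"dx":0,"dy":0,"dz":-0.5,"twist":0},{"hand":0,"dx":0,"dy":0,"dz":0,"twist":0}]' 20
```

```text
t: 38.4
tool_pos: [505.0, -200.5, 143.6]
eef_rot: [0.101, 0.995, 0.0, 0.001]
ft_force: [-3.3, 6.2, 32.5]
finger_gap: 0.008
finger_force: 16.2
```

```bash
python3 -m inch '[{"hand":0,"dx":0,"dy":0,"dz":2.5,"twist":0},{"hand":3,"dx":0,"dy":0,"dz":2,"twist":0},{"hand":3,"dx":-1.7,"dy":-2.3,"dz":0,"twist":0},{"hand":3,"dx":-1.8,"dy":-2.4,"dz":0,"twist":0},{"hand":3,"dx":0,"dy":0,"dz":0,"twist":0},{"hand":3,"dx":0,"dy":0,"dz":-3,"twist":0},{"hand":3,"dx":0,"dy":0,"dz":-2,"twist":0},{"hand":3,"dx":0,"dy":0,"dz":-1.3,"twist":0},{"hand":3,"dx":0,"dy":0,"dz":0,"twist":0}]' 15
python3 -m inch '[{"hand":0.8,"dx":0,"dy":0,"dz":0,"twist":0},{"hand":0.8,"dx":0,"dy":0,"dz":0,"twist":0},{"hand":0.8,"dx":0,"dy":0,"dz":0,"twist":0},{"hand":0.8,"dx":0,"dy":0,"dz":0,"twist":0},{"hand":0.8,"dx":0,"dy":0,"dz":0,"twist":0}]' 15
```

```text
t: 39.15
tool_pos: [467.7, -246.6, 122.1]
eef_rot: [0.101, 0.995, 0.0, -0.002]
ft_force: [0.4, 0.5, 0.1]
finger_gap: 0.321
finger_force: 0.0
t: 39.57
tool_pos: [469.6, -247.6, 125.5]
eef_rot: [0.101, 0.995, -0.0, 0.001]
ft_force: [-0.8, -0.9, 6.4]
finger_gap: 0.146
finger_force: 15.0
```

```bash
python3 -m inch '[{"hand":0.8,"dx":0.11,"dy":0.54,"dz":0,"twist":0},{"hand":0.8,"dx":0.11,"dy":0.54,"dz":0,"twist":0},{"hand":0.8,"dx":0.11,"dy":0.54,"dz":0,"twist":0},{"hand":0.8,"dx":0.11,"dy":0.54,"dz":0,"twist":0},{"hand":0.8,"dx":0.03,"dy":0.15,"dz":0,"twist":0},{"hand":0.8,"dx":0,"dy":0,"dz":0,"twist":0},{"hand":0.8,"dx":0,"dy":0,"dz":0,"twist":0}]'
```

```text
t: 40.15
tool_pos: [474.0, -226.1, 125.6]
eef_rot: [0.101, 0.995, -0.001, 0.001]
ft_force: [-1.5, -11.1, 6.5]
finger_gap: 0.145
finger_force: 15.0
```

The tab is at its stop, with 11 N against 1.5 N friction. I'll release, retreat and verify.

```bash
python3 -m inch '[{"hand":3,"dx":0,"dy":0,"dz":0,"twist":0},{"hand":3,"dx":0,"dy":0,"dz":0,"twist":0},{"hand":3,"dx":0,"dy":0,"dz":0,"twist":0},{"hand":3,"dx":0,"dy":0,"dz":2,"twist":0},{"hand":3,"dx":0,"dy":0,"dz":3.5,"twist":0},{"hand":3,"dx":1,"dy":0,"dz":3.5,"twist":0},{"hand":3,"dx":3.5,"dy":0.5,"dz":1.5,"twist":0},{"hand":3,"dx":3.5,"dy":1,"dz":1.5,"twist":0},{"hand":3,"dx":0,"dy":0,"dz":0,"twist":0},{"hand":3,"dx":0,"dy":0,"dz":0,"twist":0},{"hand":3,"dx":0,"dy":0,"dz":0,"twist":0}]'
python3 look.py w17; python3 - <<'E'
import numpy as np,cv2
P=np.load("w17.npy").reshape(-1,3);P=P[np.isfinite(P[:,0])]
a=np.radians(-11.55);D=P[:,:2]-[553.9,-211.8];X=D@[np.cos(a),np.sin(a)];Y=D@[-np.sin(a),np.cos(a)];Z=P[:,2]
for x in(-55,-20,0,20):
    k=(abs(X-x)<2)&(abs(Y-30)<40)&(abs(Y)>15)&(Z<110);print(x,np.percentile(Z[k],[10,50,90]).round(1) if k.sum() else 0)
for k,n in(((abs(Y)<5)&(X<-57)&(X>-72),"arm"),):print(n,np.percentile(Z[k],[5,50,95]))
im=cv2.imread("pics/w17.png")[100:300,150:490];cv2.imwrite("pics/c17.png",cv2.resize(im,None,fx=2.2,fy=2.2,interpolation=cv2.INTER_CUBIC))
E
```

```text
t: 41.07
tool_pos: [553.2, -209.2, 244.2]
eef_rot: [0.101, 0.995, -0.0, -0.001]
ft_force: [-0.9, -0.5, -0.2]
finger_gap: 0.317
finger_force: 0.0
blob 138 x [543. 531. 518.] y [-112. -120. -128.] z 117.6 mean 530.0 -120.7
blob 78 x [512. 505. 498.] y [-194. -201. -208.] z 123.2 mean 503.9 -201.3
blob 73 x [482. 476. 470.] y [-218. -225. -232.] z 122.2 mean 475.1 -225.5
-55 [76.8 77.7 78.6]
-20 [75.  75.8 76.6]
0 [74.8 75.6 76.5]
20 [74.9 75.8 76.5]
arm [85.2290783  86.63123693 97.5041536 ]
```

View pics/c17.png

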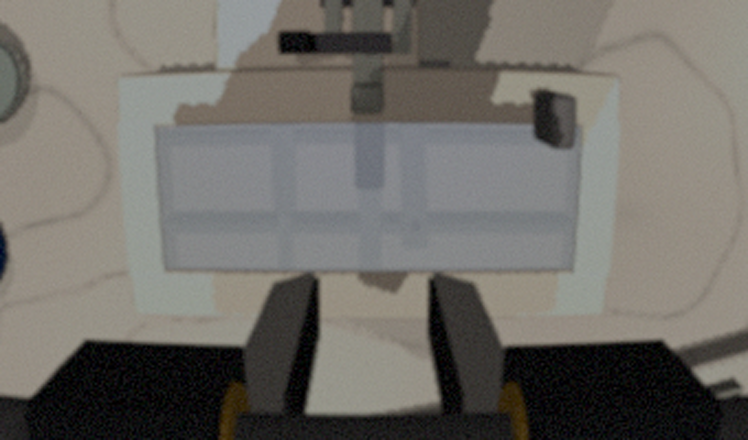

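The lid is shut, and through its window the three tools show on the rails at px (285,195), (370,195) and (413,190). The hasp is down at (365,80), and the tab bolt lies across it at (335,42). The network finds no toe clipper in the top view.

```bash
python3 -c "
from cell import robot
print(robot.hand_in())"
```

```text
the job is handed in; nothing more can be done
None
```

The job is handed in: the tweezers, file and clipper (the only nail tools found today) lie level on the rack, with the lid shut, hasp down and tab fully home. The hasp was raised to about 1.57 rad rather than its full 2.0; the grader returned no verdict.

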